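# Wedge the spring clip off a dishwasher spray arm

### The arm

A 6-joint arm with a two-finger parallel gripper is mounted at the origin on the work surface. World frame = base frame: x ahead of the robot, y to its left, z up, the work surface at z = 0. Lengths are in m, angles in rad, forces in N, time in s.
With the tool pointing down it reaches from about 0.4 to 0.825 m from the base axis. Payload 7 kg.
Tool frame: the origin (TCP) lies on the centre line of the jaws, within the pads' length; the fingertips stand 14 mm ahead of it and the grasp point (between the pads) lies 5 mm behind it; z points along the fingers, x is the direction in which the jaws open and shut, and the axes are right-handed (so a half turn about z gives the same grasp; the last joint's range is limited). The gripper opens to 85 mm and grips with 20 to 120 N. Pads are 22 mm wide; open, the fingers measure 114 mm over their backs; the gripper's body (76 mm by 85 mm) begins 54 mm behind the grasp point. The pads swing forward as they close: fully open they stand 13 mm farther back than shut.
Start: joints at [-0.988, 0.359, 0.012, 0, -1.224, -0.288], TCP at [0.196, -0.646, 0.245] pointing down, gripper open.
Joint ranges: [-3.07, 3.07], [-1.43, 2.12], [-1.02, 1.25], [-3.03, 1.67], [-3.05, -0], [-3.03, 3.03]. Speed limits (rad/s): [2.39, 2.39, 3.01, 3.14, 3.14, 3.14].

### API

Orientations are given as a rotation vector (axis times angle).
In Python, from plant import manip gives the robot as it stands.
- The arm moves only by the tool play_rows, never from a script. Its argument "rows" is text: rows parted by semicolons, each of 7 numbers parted by spaces: the shift along the tool's x, y, z in cm, then the turn, a rotation vector about the tool's x, y, z in rad, then the opening, from -1 (shut) to 1 (fully open), so that 0 is half open. In form: tx ty tz ax ay az hand; .... A call has 1 to 20 rows; each row shifts and turns the pose as measured when the row begins, along the tool's axes as they then stand; what a row does not reach is not made up. A row lasts 1/12 s, in which the tool goes at most 41.7 mm and 7.16 degrees, less where a joint would pass 70% of its speed; a pose out of reach is approached as far as the arm can. A call is refused whole if a number of a shift passes 4.17 or a number of a turn 0.125, either way. A call with a gripper value outside its range is refused whole. The fingers move at their own pace and stop on an object; the grip force is fixed at half the most. Time passes only in rows, so rows that do not move let the fingers close. It gives the time, the measured TCP pose, the force and the opening at its end, in the units of the state.
- manip.observe(): the state, without advancing time (a new reading comes with each control period).
- manip.snapshot(name): name is "scene" or "top"; returns a dict with "img" (384x512x3 uint8, red, green, blue), "fovy" (degrees; the focal length in pixels is half the picture's height over the tangent of half this angle, whatever the lens; pixels are square), "cx", "cy" (the principal point, pixels), "origin" and "orientation" of the camera in the world. Camera axes: x right, y down, z forward; pixel columns grow to the right and rows downward; lengths in m; the calibration is good to about 2 mm. A picture is of the moment at which its call begins. There is no depth.
- manip.sign_off(): hands the job in, once; it reports no verdict.
Trained networks look in a picture, given as the dict that the camera call returned (one of the last four; its "shot" number tells which), for a name from the list of things; names that differ only in an ending like _2 or _b are one class to them, and where a whole thing is asked for, a point or a joint stands for the part that bears it (a point fixed in the world has none). Each returns a list of dicts, best first, with "p" (0 to 1); they miss things now and then, are a little off and sometimes report something else, mostly with a low value. They report only what shows in the picture. A call takes as long as a camera call. They do not tell look-alikes from the thing itself.
- manip.silhouettes(picture, thing): "mask" (384x512 bool, what is visible of it) and "extent" ([centre column, centre row, width, height] in pixels, round what is visible of it).
The state is a dict: "time_s": time; "joint_pos": joint angles; "joint_velocities": joint speeds; "tau": joint torques, N m; "tool_pos": TCP position; "tcp_rot": TCP orientation; "ft_force": force on the tool from outside, world axes, zero at the start; "torque": the same for the moment, N m; "opening": finger opening in m.
Only numpy, scipy, OpenCV 4.12 (cv2) and the standard library are available. Lean on these libraries where they do the work, as an engineer would, in place of code of your own. Each camera call takes 0.05 s, during which the arm holds its last target.

### The job

The red spring clip on the steel post of the dishwasher spray arm must come off: take the wedge tool from its block, slide its blade down between the post and the back of the clip until you feel the tip seat firmly on the yellow pad down in the slot, then ease the spread clip outward, wholly clear of the post, and leave it lying on the ledges. Touch the clip with the wedge only, and do not force it: no more than about 25 N on the pad, the clip or the rest of the unit. Then put the wedge back in its block, fully down, leaving mug, jar and bottle alone.

Things in the scene. Friction and masses are not known exactly. Their poses are not given: they have to be found in the camera images.
- post (a point): Upright steel post, 16 mm across, top 80 mm above the worktop, in the white boss of a fixed dishwasher spray-arm unit (grey disc 150 mm across; white arm 300 mm long along y, top at 35 mm). Point: on the post's axis, 55 mm above the worktop, level with the two flat ledges. x axis: along the slot, from the post to the clip's back and on to the free end of the ledges.
- slot_mid (a point): Middle of the mouth of the spray-arm slot, level with the ledges, 36 mm from the post's axis, axes as the post's. The upright slot is 18 mm wide (y), from the post to an end stop 62 mm from its axis; stop and side lips (40 mm apart inside) rise 8 mm above the ledges. Down in it lies a fixed yellow pad, its top somewhere from 29 to 43 mm below the ledges (differs each time, to be felt).
- clip_back (a point): Middle of the back of the red spring clip, a U seen from above, 35 mm long, 26 mm wide, 7 mm tall, 40 g, loose on the ledges. The back is a plate 5 mm thick (x), 26 mm wide; point 3.5 mm above its underside; x axis from the U's mouth to its back. It starts 16.5 mm from the post's axis: an open gap of 6 mm between post and back.
- clip_mouth (a point): Midway between the rounded ends of the clip's two sprung jaws, 23.5 mm from the middle of its back, axes as the back's. The ends snap round the post; pushed 7 mm outward (+x, some 10 to 15 N) they are spread widest, then they let go over the next 7 mm. The ends reach 3 mm beyond this point, so the clip is wholly clear once this point is over 11 mm from the post's axis along x.
- wedge_handle (a point): Wedge tool, 151 mm long, 0.1 to 0.16 kg, upright in its block, blade down. Point: middle of the orange handle, 116 mm above the blade tip. Handle 24 mm (x) by 22 mm (y), 81 to 151 mm above the tip, over a black flange 34 x 30 mm, 75 to 81 mm above the tip. A half turn about its upright axis leaves it the same.
- wedge_tip (a point): Middle of the wedge's blade tip, its lowest point, on the handle's axis, same axes. Steel blade 12 mm wide (y), tapering evenly on both sides along x from 2.4 mm thick at the tip to 15 mm thick 46 mm up, then straight up to the flange. Sliding it home takes 10 to 20 N downward; seated on the pad (5 N or more) it has pushed the clip 7 to 9 mm out.
- slot (a point): Wooden tool block, fixed, 80 (x) x 70 mm, 90 mm tall. Point: middle of the mouth of its upright slot, in the top face; the slot is 24 mm along x, 20 mm along y, 84 mm deep. The wedge hangs in it by the flange, its tip 75 mm below this point, blade thickness along the slot's x.
- mug_mid (a point): White mug, 80 mm across, 90 mm tall; point half-way up. Leave alone.
- spice_mid (a point): Amber jar, 48 mm across, 100 mm tall; point half-way up. Leave alone.
- soap_mid (a point): Blue bottle, 60 mm across, 170 mm tall; point half-way up. Leave alone.
Mind the look-alikes: they are no part of the job. Of the things that look like the part that bears wedge_handle, the smaller one is meant. What is shaped like the part that bears slot but purple is not meant.

How it is judged:
By the outcome, as a careful person would: the job done as asked, in the order asked, and still so for the second after the job is handed in, with the robot touching nothing.
It also fails if it takes over 67 s, if anything falls off the work surface, if the arm or the gripper's body presses on something with over 40 N, if the wrist force passes 120 N, or if a joint passes its speed limit or range.

## Working session

There is one attempt and no reset: what is moved stays moved. The work goes in short steps, Python scripts to look and compute and a tool call to move; the robot and the scene stay as the last step left them, time stands still between calls to the robot, and variables do not carry over. Pictures are saved under pics/ and viewed, and the job is handed in when it is done.

Besides the shell and the picture viewer there is one more tool, called by a JSON object that holds its "method" and its "body", one argument or row to a line. play_rows: Moves the arm, as the interface text tells. Its arguments: {"type":"object","properties":{"rows":{"type":"string"}},"required":["rows"]}

```bash
ls; mkdir -p pics
python3 - <<'E'
from plant import manip
import cv2, pickle
o=manip.observe(); print(o)
for n in ("scene","top"):
    s=manip.snapshot(n); cv2.imwrite(f"pics/{n}0.png",s["img"][:,:,::-1]); pickle.dump(s,open(f"{n}0.pkl","wb"))
    print({k:v for k,v in s.items() if k!="img"})
    for t in ("post","clip_back","wedge_handle","slot","mug_mid","spice_mid","soap_mid","wedge_tip"):
        r=manip.silhouettes(s,t); print(t,[(round(float(d["p"]),2),[round(float(v),1) for v in d["extent"]]) for d in r])
E
```

```text
pics
{'time_s': 0.0, 'joint_pos': array([-9.87899450e-01,  3.59402983e-01,  1.11138329e-02, -3.57966360e-04,
       -1.22407149e+00, -2.88128146e-01]), 'joint_velocities': array([ 0.0006635 ,  0.00035227, -0.0009354 , -0.0004949 ,  0.00015932,
        0.00054025]), 'tau': array([-1.13851598e-03, -5.83318090e+01,  2.93412459e+01,  6.93649024e+00,
       -6.26463836e-03, -2.23472620e-05]), 'tool_pos': array([ 0.19598436, -0.64547948,  0.24437575]), 'tcp_rot': array([-1.87048321e+00, -2.52237756e+00, -1.33838201e-03]), 'ft_force': array([-0.33438641, -0.1620772 ,  0.79040536]), 'torque': array([ 0.01834348, -0.0132543 ,  0.01743264]), 'opening': 0.08543655119059283}
{'fovy': 42.17269372166624, 'cx': 253.59475227580435, 'cy': 196.9901157453158, 'origin': array([1.52165136, 0.72941817, 0.96878941]), 'orientation': array([-1.14907195, -2.17985717,  1.14938264]), 'shot': 1}
post [(0.76, [249.8, 224.9, 82.6, 44.4])]
clip_back [(0.49, [244.8, 215.4, 12.1, 5.0])]
wedge_handle [(0.9, [412.1, 273.6, 57.4, 20.5]), (0.52, [349.9, 229.2, 16.1, 30.4])]
slot [(0.83, [345.8, 249.8, 34.7, 44.4]), (0.77
[... 302 characters left out ...]
72.2, 54.4, 22.1]), (0.64, [350.6, 228.9, 13.5, 31.1])]
{'fovy': 49.69655801385559, 'cx': 252.41165189402133, 'cy': 182.8881089466265, 'origin': array([0.41770361, 0.01338136, 1.38184173]), 'orientation': array([-2.18703305,  2.17857509, -0.09966205]), 'shot': 2}
post [(0.95, [252.0, 182.8, 96.7, 43.6])]
clip_back []
wedge_handle [(0.79, [85.3, 169.9, 56.9, 33.4]), (0.65, [146.5, 189.8, 15.8, 11.1])]
slot [(0.72, [146.4, 236.2, 35.4, 26.1]), (0.55, [151.8, 188.1, 36.7, 30.5])]
mug_mid [(0.72, [185.3, 127.5, 24.0, 35.3])]
spice_mid [(0.74, [382.5, 200.8, 22.6, 13.0])]
soap_mid [(0.56, [374.9, 156.0, 26.7, 18.4])]
wedge_tip [(0.77, [84.0, 173.0, 55.1, 28.8]), (0.68, [148.0, 188.3, 20.0, 9.8])]
```

Run:
```python
import cv2
a=cv2.imread("pics/scene0.png");b=cv2.imread("pics/top0.png")
cv2.imwrite("pics/scene_c.png",cv2.resize(a[130:320,200:460],None,fx=3,fy=3,interpolation=cv2.INTER_CUBIC))
cv2.imwrite("pics/top_c.png",cv2.resize(b[100:270,50:315],None,fx=3,fy=3,interpolation=cv2.INTER_CUBIC))
```

```text
(no output)
```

View pics/scene0.png

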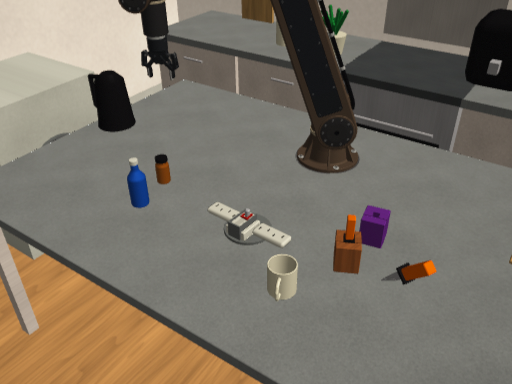

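View pics/top0.png

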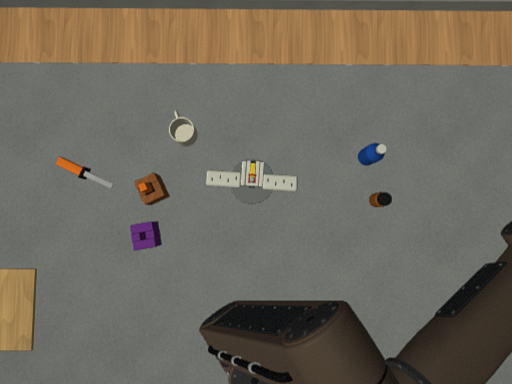

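View pics/scene_c.png

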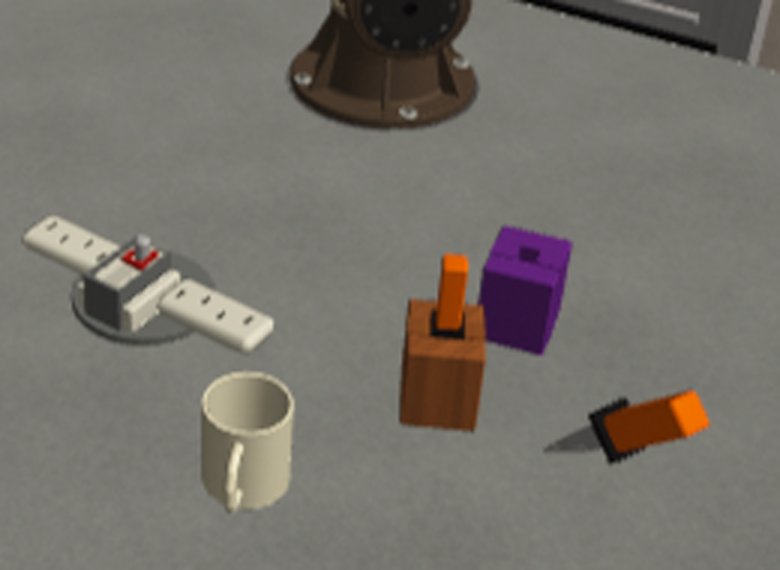

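View pics/top_c.png

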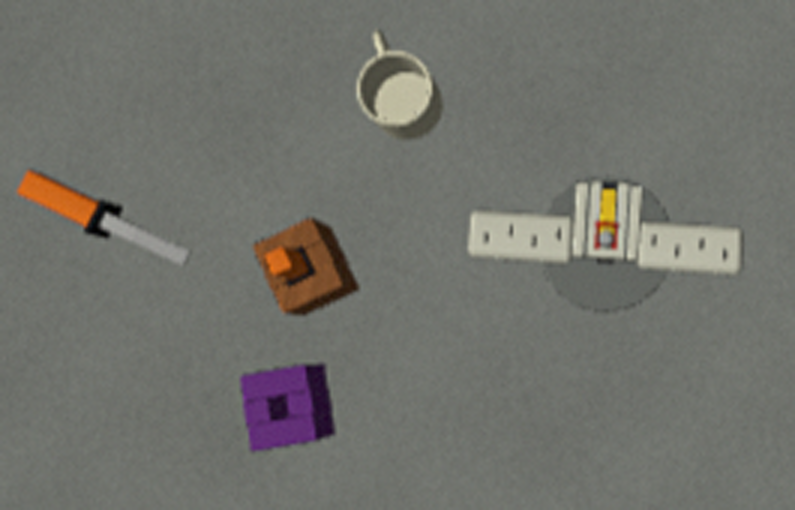

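The meant wedge is the small upright one in the brown block (scene 350,229; top 145,188). The look-alikes are the larger wedge lying down (scene 412,272; top 85,170) and the purple block (scene 375,228; top 147,236). I'll take close crops next, then fit models.

```bash
cat > h.py <<'E'
import numpy as np, cv2
from scipy.spatial.transform import Rotation as R
def proj(s,P):
    P=np.atleast_2d(P); f=192/np.tan(np.radians(s["fovy"]/2))
    c=(P-s["origin"])@R.from_rotvec(s["orientation"]).as_matrix()
    return np.c_[s["cx"]+f*c[:,0]/c[:,2], s["cy"]+f*c[:,1]/c[:,2]]
def unproj(s,uv,z):
    f=192/np.tan(np.radians(s["fovy"]/2))
    d=R.from_rotvec(s["orientation"]).as_matrix()@np.array([(uv[0]-s["cx"])/f,(uv[1]-s["cy"])/f,1])
    return s["origin"]+d*(z-s["origin"][2])/d[2]
E
python3 - <<'E'
import cv2,pickle
from h import *
sc=pickle.load(open("scene0.pkl","rb"));tp=pickle.load(open("top0.pkl","rb"))
a=sc["img"][:,:,::-1];b=tp["img"][:,:,::-1]
c1=cv2.resize(a[200:245,205:295],None,fx=8,fy=8,interpolation=cv2.INTER_NEAREST)
c2=cv2.resize(b[150:210,205:300],None,fx=8,fy=8,interpolation=cv2.INTER_NEAREST)
cv2.imwrite("pics/u1.png",c1);cv2.imwrite("pics/u2.png",c2)
cv2.imwrite("pics/b1.png",cv2.resize(a[208:278,325:390],None,fx=8,fy=8,interpolation=cv2.INTER_NEAREST))
cv2.imwrite("pics/b2.png",cv2.resize(b[165:255,125:180],None,fx=6,fy=6,interpolation=cv2.INTER_NEAREST))
print(unproj(tp,(252,176),0.08),unproj(sc,(249,213),.08))
print(unproj(tp,(145,187),0.166),unproj(sc,(351,217),.166))
E
```

```text
[0.54800673 0.00436054 0.08      ] [0.55371563 0.02624981 0.08      ]
[0.50559957 0.31878557 0.166     ] [0.51086719 0.3301978  0.166     ]
```

View pics/u1.png

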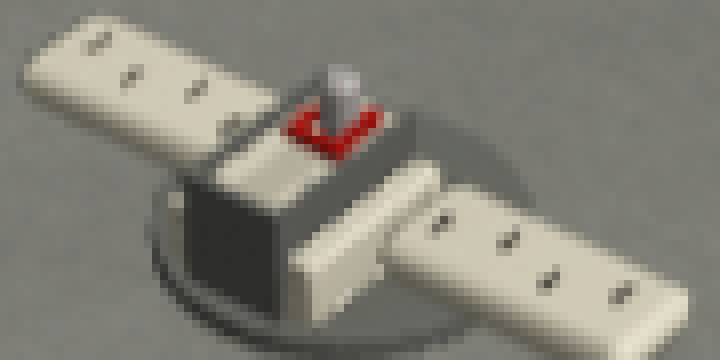

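View pics/u2.png

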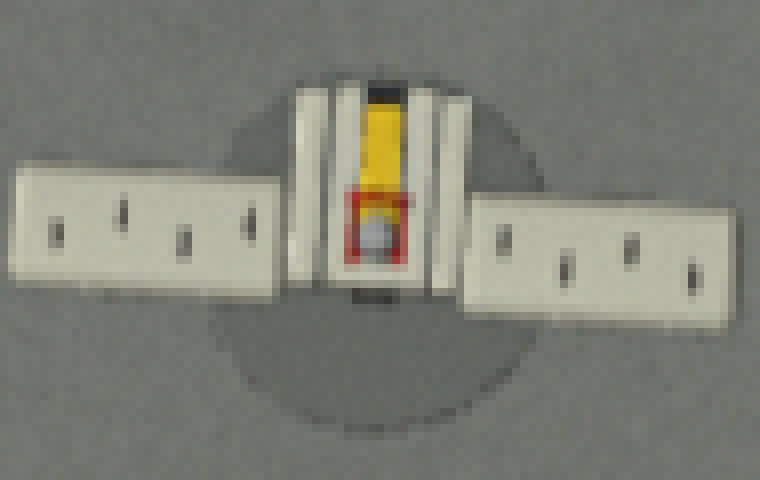

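View pics/b1.png

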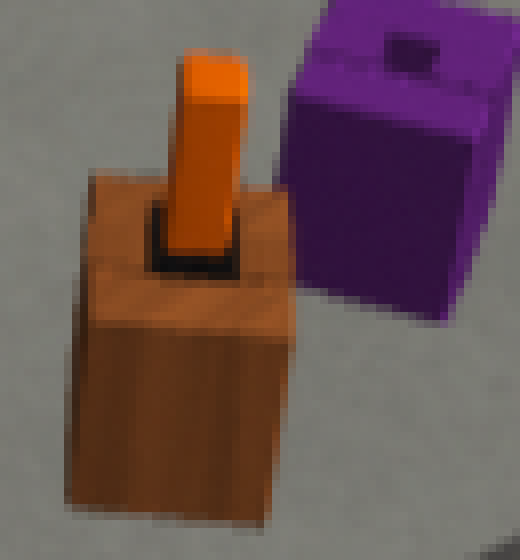

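View pics/b2.png

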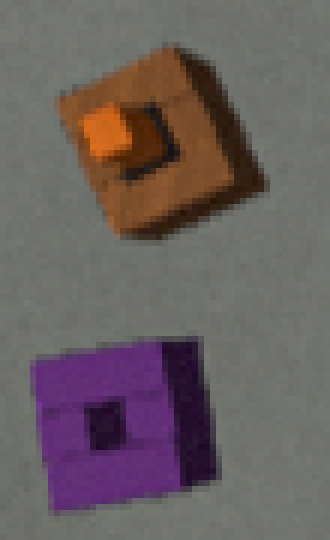

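```bash
cat > fit.py <<'E'
import numpy as np, cv2, pickle
from h import *
from scipy.optimize import minimize
SS=6
def boxf(cx,cy,z0,z1,lx,ly,T):
    v=np.array([[sx*lx/2+cx,sy*ly/2+cy,z] for z in(z0,z1) for sx,sy in((-1,-1),(1,-1),(1,1),(-1,1))])
    v=T(v); F=[[4,5,6,7],[0,1,5,4],[1,2,6,5],[2,3,7,6],[3,0,4,7]]
    return [v[f] for f in F]
def label(s,items,roi,cov=None):
    # items: list of (polygon3d,label), painter order given; roi x0,y0,x1,y1
    x0,y0,x1,y1=roi; L=np.zeros(((y1-y0)*SS,(x1-x0)*SS),np.uint8)
    for P,l in items:
        uv=proj(s,P); q=((uv-[x0,y0]+0.5)*SS-0.5)
        a=q; n=len(a)
        cv2.fillPoly(L,[np.round(q*16).astype(np.int32)],int(l),shift=4)
    return L
def resid(s,items,roi,nl,ret=False):
    L=label(s,items,roi); x0,y0,x1,y1=roi
    h,w=y1-y0,x1-x0
    A=np.stack([cv2.resize((L==k).astype(np.float32),(w,h),interpolation=cv2.INTER_AREA) for k in range(nl)],-1)
    A=cv2.GaussianBlur(A,(0,0),0.45)
    A=A.reshape(-1,nl); I=s["img"][y0:y1,x0:x1].reshape(-1,3).astype(float)
    G=A.T@A+1e-3*np.eye(nl); C=np.linalg.solve(G,A.T@I); r=I-A@C
    if ret: return (A@C).reshape(h,w,3)
    return np.sum(np.minimum(np.abs(r),60)**2)/len(r)
def TF(x,y,a):
    c,s=np.cos(a),np.sin(a); M=np.array([[c,-s,0],[s,c,0],[0,0,1]])
    return lambda v:np.asarray(v)@M.T+[x,y,0]
def order(s,faces):
    out=[]
    for P,l in faces:
        n=np.cross(P[1]-P[0],P[2]-P[0]); out.append((P,l))
    return out
def vis(s,faces,cent):
    o=[]
    for P in faces:
        n=np.cross(P[1]-P[0],P[2]-P[1]); 
        if n@(P.mean(0)-cent)<0:n=-n
        o.append(n@(s["origin"]-P.mean(0))>0)
    return o
def block(s,p,dz=0):
    T=TF(*p[:3]); items=[]
    def add(f,l0):
        c=np.mean([q.mean(0) for q in f[1:]],0); V=vis(s,f,c)
        # distinct label per visible face
        idx=[i for i in range(5) if V[i]]; idx.sort(key=lambda i:-np.linalg.norm(f[i].mean(0)-s["origin"]))
        for i in idx: items.append((f[i],l0+i))
    add(boxf(0,0,0,.09,.08,.07,T),1)
    if len(p)>3:
        W=lambda v:T(np.asarray(v)+[p[3],p[4],0])
    else: W=T
    # slot
    items.append((T(np.array([[-.012,-.01,.09],[.012,-.01,.09],[.012,.01,.09],[-.012,.01,.09]])),16))
    add(boxf(0,0,.09,.096,.034,.030,W),6)
    add(boxf(0,0,.096,.166,.024,.022,W),11)
    return items,17
def fitN(f,x0,sc):
    best=None
    x0=np.array(x0,float)
    for k in range(3):
        n=len(x0); S=np.vstack([x0]+[x0+np.eye(n)[i]*sc[i] for i in range(n)])
        r=minimize(f,x0,method="Nelder-Mead",options=dict(initial_simplex=S,xatol=1e-5,fatol=1e-4,maxiter=600)); x0=r.x; sc=np.array(sc)*.6
    return r.x,r.fun
E
cat > f1.py <<'E'
from fit import *
sc=pickle.load(open("scene0.pkl","rb"));tp=pickle.load(open("top0.pkl","rb"))
for nm,s,roi in(("scene",sc,(326,206,362,280)),("top",tp,(128,165,175,210))):
    def f(p): 
        it,n=block(s,p); return resid(s,it,roi,n)
    g=min((f((x,y,a)),x,y,a) for x in np.arange(.49,.54,.01) for y in np.arange(.29,.34,.01) for a in np.arange(-1.57,1.57,.1))
    x,v=fitN(f,g[1:],(.006,.006,.08)); print(nm,x,v)
    for al in (x[2]+np.pi/2,x[2]+np.pi):
        x2,v2=fitN(f,(x[0],x[1],al),(.006,.006,.08)); print("  alt",x2,v2)
    it,n=block(s,x); m=resid(s,it,roi,n,True)
    I=s["img"][roi[1]:roi[3],roi[0]:roi[2]]
    cv2.imwrite(f"pics/fit_{nm}.png",cv2.resize(np.hstack([I,np.clip(m,0,255).astype(np.uint8)])[:,:,::-1],None,fx=7,fy=7,interpolation=cv2.INTER_NEAREST))
E
time python3 f1.py
```

```text
scene [0.50872536 0.32975892 0.43684181] 259.27834936060185
  alt [0.50970829 0.33173713 2.01487372] 506.38212430624156
  alt [0.50872536 0.32975892 3.57843446] 259.27834936060185
top [0.50848445 0.32750271 0.44900542] 109.57341988369976
  alt [0.50474881 0.32944553 2.04269503] 454.81412981938405
  alt [0.50800243 0.32762123 3.60026102] 108.74534904073693
real	0m28.529s
user	0m27.359s
sys	0m1.570s
```

```bash
python3 -c "
import cv2
a=cv2.imread('pics/fit_scene.png');b=cv2.imread('pics/fit_top.png');import numpy as np
h=max(a.shape[0],b.shape[0]);p=lambda i:np.pad(i,((0,h-i.shape[0]),(0,0),(0,0)))
c=np.hstack([p(a),p(b)]);print(c.shape);cv2.imwrite('pics/fitb.png',cv2.resize(c,(800,int(800*c.shape[0]/c.shape[1]))))"
```

```text
(518, 1162, 3)
```

View pics/fitb.png

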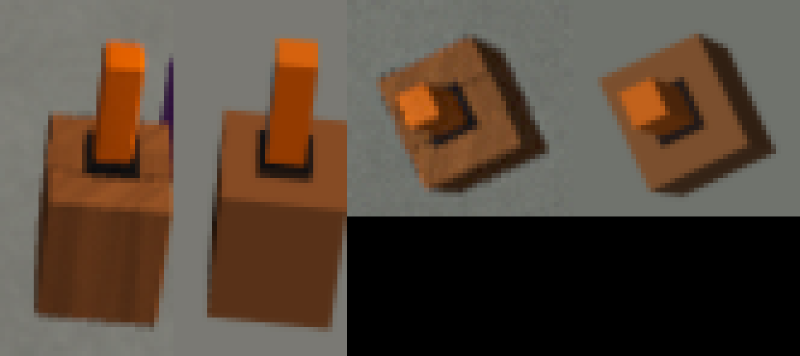

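```bash
cat > f2.py <<'E'
from fit import *
import sys
def rect(x0,x1,y0,y1,z): return np.array([[x0,y0,z],[x1,y0,z],[x1,y1,z],[x0,y1,z]])
def convex(pts2): pass
def unit(s,p):
    x,y,a,t,b,xc,tj,pe=p   # lip thick, back extent, clip offset from nominal, jaw thick, pad end
    T=TF(x,y,a); it=[]
    def box(x0,x1,y0,y1,z0,z1,l,skip=()):
        f=boxf((x0+x1)/2,(y0+y1)/2,z0,z1,x1-x0,y1-y0,T); c=np.mean([q.mean(0) for q in f[1:]],0); V=vis(s,f,c)
        idx=[i for i in range(5) if V[i]]; idx.sort(key=lambda i:-np.linalg.norm(f[i].mean(0)-s["origin"]))
        for i in idx: it.append((f[i],l+(0 if i==0 else 1+(i%2))))
    Lm=1
    box(-b,.062,-.02,.02,.0,.055,Lm)       # ledge body 1,2,3
    it.append((T(rect(0,.062,-.009,.009,.055)),4)) # slot dark
    if s is tp: it.append((T(rect(0.0,pe,-.009,.009,.055)),5))
    far=[(-b,.062,-.02-t,-.02),(-b,.062,.02,.02+t)]
    if s is not tp: box(*far[0],0.,.063,6)
    # clip: mouth at -7+xc.. back outer at .019
    z0,z1=.055,.062; c0=.0165+xc
    box(c0-.0255-.003+.0,c0-.0025,-.013,-.013+tj,z0,z1,9)
    def post():
        th=np.linspace(0,2*np.pi,24,endpoint=False); C=np.c_[.008*np.cos(th),.008*np.sin(th)]
        P=T(np.vstack([np.c_[C,np.full(24,.055)],np.c_[C,np.full(24,.08)]]))
        uv=proj(s,P).astype(np.float32); h=cv2.convexHull(uv,returnPoints=False).ravel()
        it.append((P[h],12)); it.append((P[24:],13))
    if s is tp:
        box(c0-.0285,c0-.0025,.013-tj,.013,z0,z1,9)
        box(c0-.0025,c0+.0025,-.013,.013,z0,z1,9); post()
        box(*far[0],0.,.063,6); box(*far[1],0,.063,6); box(.062,.062+t,-.02-t,.02+t,0,.063,6)
    else:
        post()
        box(c0-.0285,c0-.0025,.013-tj,.013,z0,z1,9)
        box(c0-.0025,c0+.0025,-.013,.013,z0,z1,9)
        box(*far[1],0,.063,6); box(.062,.062+t,-.02-t,.02+t,0,.063,14)
    return it,17
sc=pickle.load(open("scene0.pkl","rb"));tp=pickle.load(open("top0.pkl","rb"))
if __name__=="__main__":
  out=[]
  for nm,s,roi in(("top",tp,(247,160,260,186)),("scene",sc,(230,206,256,226))):
    def f(p):
        if p[3]<.001 or p[6]<.002 or p[4]<.009: return 1e5
        it,n=unit(s,p); return resid(s,it,roi,n)+ (p[5]/.0005)**2 + ((p[6]-.004)/.0015)**2+((p[3]-.003)/.001)**2
    g=min((f((x,y,a,.003,.018,0,.004,.05)),x,y,a) for x in np.arange(.52,.57,.004) for y in np.arange(-.01,.03,.004) for a in np.arange(-.25,.26,.05))
    print(g)
    x,v=fitN(f,list(g[1:])+[.003,.018,0,.004,.05],(.003,.003,.03,.001,.003,.0005,.001,.006)); print(nm,np.round(x,4),v)
    it,n=unit(s,x); m=resid(s,it,roi,n,True)
    I=s["img"][roi[1]:roi[3],roi[0]:roi[2]]
    out.append(cv2.resize(np.hstack([I,np.clip(m,0,255).astype(np.uint8)])[:,:,::-1],None,fx=14,fy=14,interpolation=cv2.INTER_NEAREST))
  h=max(o.shape[0] for o in out); c=np.hstack([np.pad(o,((0,h-o.shape[0]),(0,0),(0,0))) for o in out])
  cv2.imwrite("pics/fitu.png",cv2.resize(c,(800,int(800*h/c.shape[1]))))
E
time python3 f2.py
```

```text
(np.float64(1474.194598527751), np.float64(0.54), np.float64(0.006), np.float64(-0.10000000000000003))
top [ 5.401e-01  5.900e-03 -8.030e-02  3.000e-03  1.760e-02 -1.000e-04
  4.300e-03  5.410e-02] 1234.5109977921957
(np.float64(2866.056903152825), np.float64(0.544), np.float64(0.014), np.float64(-0.10000000000000003))
scene [ 5.408e-01  1.300e-02 -5.900e-02  7.500e-03  1.530e-02 -2.000e-04
  4.600e-03  5.390e-02] 2441.5236846950393
real	0m40.277s
user	0m40.360s
sys	0m0.183s
```

View pics/fitu.png

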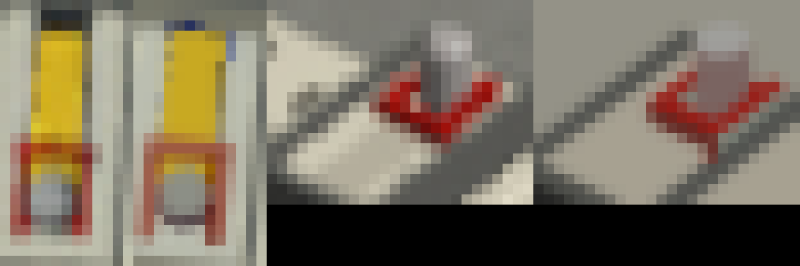

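```bash
cat > f3.py <<'E'
from f2 import *
def redfit(s,roi,a,x0):
    x0_,y0_,x1,y1=roi
    I=s["img"][y0_:y1,x0_:x1].astype(float); red=np.clip(I[...,0]-np.maximum(I[...,1],I[...,2]),0,None)
    yel=np.clip(np.minimum(I[...,0],I[...,1])-I[...,2],0,None)
    red=np.clip(red-0.0*yel,0,None)
    def f(p,ret=False):
        it,n=unit(s,(p[0],p[1],p[3] if len(p)>3 else a,.003,.018,0,p[2],.05))
        if not(.002<p[2]<.008): return 1e6
        L=label(s,it,roi); 
        A=np.stack([cv2.GaussianBlur(cv2.resize(((L>=9)&(L<=11)&((L==9)==q)&(L>0)).astype(np.float32),(x1-x0_,y1-y0_),interpolation=cv2.INTER_AREA),(0,0),.45) for q in (True,False)],-1).reshape(-1,2)
        C=np.linalg.lstsq(A,red.ravel(),rcond=None)[0]; m=A@C
        if ret: return np.hstack([red,m.reshape(red.shape)])
        return np.mean((red.ravel()-m)**2)
    x,v=fitN(f,x0,(.004,.004,.001,.05)[:len(x0)])
    return x,v,f(x,True),red.max()
if __name__=="__main__":
    for s,c in((tp,[(20,165),(735,210),(725,328),(10,278)]),):
        P=np.array([unproj(s,(u/8+205-.5,v/8+150-.5),.035)[:2] for u,v in c]); print(P.round(4),P.mean(0))
        d=(P[0]+P[3]-P[1]-P[2])/2; print(np.linalg.norm(d), np.arctan2(-d[0],d[1]))
    out=[]
    for nm,s,roi in(("top",tp,(243,168,262,188)),("scene",sc,(236,206,258,226))):
      for x0 in ([.545,.008,.004],[.545,.008,.004,-.08]):
        x,v,m,mx=redfit(s,roi,-.08,x0); print(nm,x.round(4),v,mx)
      out.append(cv2.resize(np.clip(m*1.5,0,255).astype(np.uint8),None,fx=10,fy=10,interpolation=cv2.INTER_NEAREST))
    h=max(o.shape[0] for o in out); cv2.imwrite("pics/red.png",np.hstack([np.pad(o,((0,h-o.shape[0]),(0,0))) for o in out]))
E
python3 f3.py
```

```text
[[ 0.5711  0.1511]
 [ 0.554  -0.1409]
 [ 0.5057 -0.1366]
 [ 0.5249  0.1545]] [0.53890794 0.00701077]
0.29214110601820137 -0.06231762832602583
top [0.5407 0.0056 0.0064] 109.26377278035145 111.0
top [ 0.5399  0.0054  0.0062 -0.0565] 112.98514538765515 111.0
scene [0.5425 0.0106 0.0066] 53.29840374691982 145.0
scene [0.5418 0.0101 0.0059 0.0012] 46.03245102345624 145.0
```

View pics/red.png

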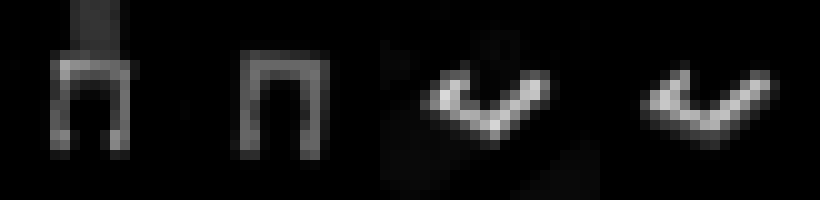

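Run:
```python
from f2 import *
I=tp["img"].astype(int)
for r in (173,178,181,184): print(r,I[r,202:212,0], )
for r in (178,183,187,190): print(r,I[r,292:302,0])
print(tp["img"][180,240:262].tolist())
# scale test with block
for nm,s0,roi in(("top",tp,(128,165,175,210)),("scene",sc,(326,206,362,280))):
  for k in (.96,.98,1,1.02):
    s=dict(s0); f0=192/np.tan(np.radians(s0["fovy"]/2)); s["fovy"]=2*np.degrees(np.arctan(192/(f0*k)))
    def f(p):
        it,n=block(s,p); return resid(s,it,roi,n)
    x,v=fitN(f,(.5085,.3285,.44),(.004,.004,.03)); print(nm,k,x.round(4),v)
```

```text
173 [114 115 112 111 132 203 188 182 182 183]
178 [115 115 108 115 159 194 190 185 182 135]
181 [114 114 110 117 174 191 187 188 187 173]
184 [118 116 112 112 143 172 168 169 172 171]
178 [183 184 184 185 142  90 113 115 116 114]
183 [161 184 184 183 141  89 113 114 114 117]
187 [185 184 185 176 136  94 112 118 120 114]
190 [156 159 161 138 108 106 115 115 114 112]
[[126, 128, 114], [204, 207, 186], [191, 191, 173], [182, 182, 164], [153, 155, 141], [119, 119, 111], [187, 188, 169], [189, 187, 171], [160, 102, 89], [115, 66, 65], [141, 145, 143], [147, 149, 147], [140, 144, 141], [108, 112, 110], [97, 55, 53], [157, 91, 79], [191, 194, 173], [181, 183, 165], [124, 126, 117], [170, 171, 155], [188, 188, 170], [180, 180, 161]]
top 0.96 [0.507  0.3398 0.4484] 71.79915499420547
top 0.98 [0.5076 0.3335 0.4569] 72.61356389817279
top 1 [0.5082 0.3276 0.4605] 109.02151387653551
top 1.02 [0.5086 0.3218 0.4388] 175.11312928760768
scene 0.96 [0.5115 0.3427 0.4535] 246.88941969943943
scene 0.98 [0.5101 0.3362 0.445 ] 220.75588475229608
scene 1 [0.5087 0.3298 0.4363] 258.32402376400324
scene 1.02 [0.5064 0.3232 0.4319] 348.56724523169726
```

{"method": "play_rows", "body": {
  "rows": "0 3.8 0 0 0 -0.054 1; 0 3.8 0 0 0 -0.054 1; 0 3.8 0 0 0 -0.054 1; 0 3.8 0 0 0 -0.054 1; 0 3.8 0 0 0 -0.054 1; 0 3.8 0 0 0 -0.054 1; 0 3.8 0 0 0 -0.054 1; 0 3.8 0 0 0 -0.054 1; 0 3.8 0 0 0 -0.054 1; 0 3.8 0 0 0 -0.054 1; 0 3.8 0 0 0 -0.054 1; 0 3.8 0 0 0 -0.054 1"
}}

```text
time_s: 1.9
tool_pos: [0.576, -0.3882, 0.2442]
tcp_rot: [-0.945, -2.995, 0.003]
ft_force: [0.1, 0.2, -0.3]
opening: 0.0853
```

{"method": "play_rows", "body": {
  "rows": "0.4 3.8 0 0 0 -0.056 1; 0.4 3.8 0 0 0 -0.056 1; 0.4 3.8 0 0 0 -0.056 1; 0.4 3.8 0 0 0 -0.056 1; 0.4 3.8 0 0 0 -0.056 1; 0.4 3.8 0 0 0 -0.056 1; 0.4 3.8 0 0 0 -0.056 1; 0.4 3.8 0 0 0 -0.056 1; 0.4 3.8 0 0 0 -0.056 1; 0.4 3.8 0 0 0 -0.056 1; 0.4 3.8 0 0 0 -0.056 1; 0.4 3.8 0 0 0 -0.056 1; 0.4 3.8 0 0 0 -0.056 1; 0.4 3.8 0 0 0 -0.056 1; 0.4 3.8 0 0 0 -0.056 1; 0.4 3.8 0 0 0 -0.056 1"
}}

```text
time_s: 3.23
tool_pos: [0.6197, 0.23, 0.2401]
tcp_rot: [0.519, -3.097, 0.005]
ft_force: [1.9, 0.7, 0.5]
opening: 0.0853
```

```bash
cat >> h.py <<'E'
def todo(o,P,yaw):
    M=R.from_rotvec(o["tcp_rot"]).as_matrix()
    X=np.array([np.cos(yaw),np.sin(yaw),0]); 
    if X@M[:,0]<0: X=-X
    Z=np.array([0,0,-1.]); T=np.c_[X,np.cross(Z,X),Z]
    return M.T@(np.array(P)-o["tool_pos"])*100, R.from_matrix(M.T@T).as_rotvec(), np.arctan2(M[1,0],M[0,0])
def go(P,yaw):
    from plant import manip
    o=manip.observe(); d,r,y=todo(o,P,yaw)
    print("t",o["time_s"],"tcp",o["tool_pos"].round(4),"yaw",round(y,4),"F",o["ft_force"].round(1),"open",round(o["opening"],4),"q",o["joint_pos"].round(2))
    print("cm",d.round(3),"turn",r.round(4))
    return o
E
python3 -c "
from h import *
go((.509,.333,.245),.445)"
```

```text
t 3.2333 tcp [0.6197 0.23   0.2401] yaw -2.8098 F [1.9 0.7 0.5] open 0.0853 q [ 0.65  0.34 -0.03  0.   -1.2  -0.32]
cm [ 7.108 13.344 -0.513] turn [-0.0026 -0.0018 -0.1132]
```

{"method": "play_rows", "body": {
  "rows": "1.7 3.2 -0.2 0 0 -0.03 1; 1.7 3.2 -0.2 0 0 -0.03 1; 1.7 3.2 -0.1 0 0 -0.03 1; 1.7 3.2 0 0 0 -0.02 1; 0 0 0 0 0 0 1"
}}

```text
time_s: 3.65
tool_pos: [0.5018, 0.3343, 0.2436]
tcp_rot: [0.711, -3.058, 0.004]
ft_force: [0.6, -1.4, -0.2]
opening: 0.0852
```

```bash
python3 - <<'E'
from h import *
import pickle
from plant import manip
go((.509,.333,.245),.445)
for n in("scene","top"):
    s=manip.snapshot(n); pickle.dump(s,open(n+"1.pkl","wb")); I=s["img"][:,:,::-1].copy()
    for q in (.24,.226,): 
        u=proj(s,np.array([[*manip.observe()["tool_pos"][:2],q]]))[0]; print(n,q,u)
    x0,y0=((310,150) if n=="scene" else (100,140))
    cv2.imwrite(f"pics/{n}1.png",cv2.resize(I[y0:y0+110,x0:x0+110],None,fx=5,fy=5,interpolation=cv2.INTER_CUBIC))
E
cd pics; python3 -c "
import cv2;cv2.imwrite('j1.png',cv2.resize(cv2.hconcat([cv2.imread('scene1.png'),cv2.imread('top1.png')]),(800,400)))"
```

```text
t 3.65 tcp [0.5018 0.3343 0.2436] yaw -2.6845 F [ 0.6 -1.4 -0.2] open 0.0852 q [ 0.91  0.24 -0.15  0.   -1.18 -0.46]
cm [-0.59  -0.434 -0.138] turn [-0.002  -0.0022  0.0121]
scene 0.24 [356.2206452  193.05406019]
scene 0.226 [355.65647984 197.50142678]
top 0.24 [133.35816699 185.42868144]
top 0.226 [134.75281059 185.81472707]
```

View pics/j1.png

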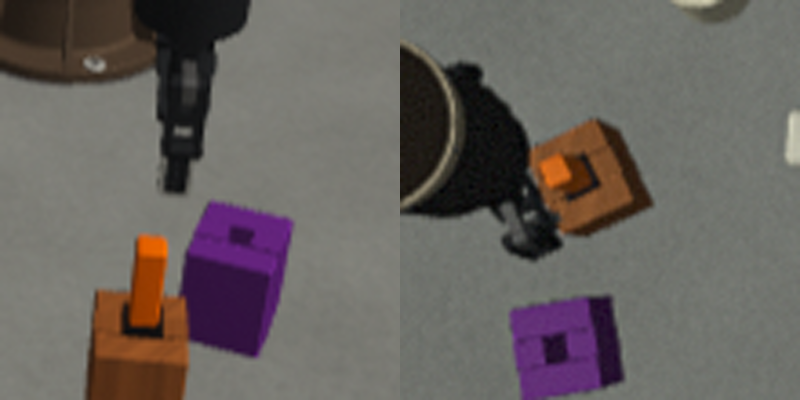

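```bash
python3 - <<'E'
from h import *
import pickle
for n in("scene","top"):
    s=pickle.load(open(n+"1.pkl","rb"))
    P=np.array([.5018,.3343,.2436]); a=-2.6845
    for k in(-1,1):
        for w in (-.011,.011):
            Q=P+k*np.array([np.cos(a),np.sin(a),0])*.05+np.array([np.sin(a),-np.cos(a),0])*w+[0,0,-.001]
            print(n,k,w,proj(s,Q[None]).round(1))
E
python3 -c "
import cv2
a=cv2.imread('pics/scene1.png');b=cv2.imread('pics/top1.png')
cv2.imwrite('pics/g1.png',cv2.hconcat([cv2.resize(a[50:300,150:350],None,fx=2,fy=2),cv2.resize(b[100:350,50:250],None,fx=2,fy=2)]))"
```

```text
scene -1 -0.011 [[352.8 202.9]]
scene -1 0.011 [[361.8 203.6]]
scene 1 -0.011 [[352.4 181.3]]
scene 1 0.011 [[360.8 181.9]]
top -1 -0.011 [[128.4 168.3]]
top -1 0.011 [[121.1 171.8]]
top 1 -0.011 [[143.6 200.9]]
top 1 0.011 [[136.3 204.4]]
```

View pics/g1.png

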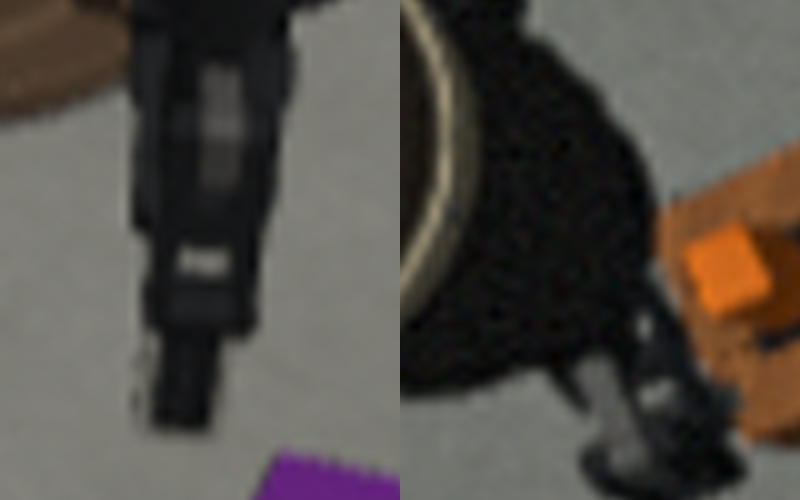

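```bash
python3 -c "
from h import *
go((.5086,.3287,.127),.445)"
```

```text
t 3.75 tcp [0.5045 0.3323 0.2437] yaw -2.6866 F [ 0.8  0.  -0.6] open 0.0855 q [ 0.91  0.25 -0.15  0.   -1.18 -0.45]
cm [-0.236 -0.473 11.671] turn [-0.003 -0.002  0.01 ]
```

{"method": "play_rows", "body": {
  "rows": "-0.2 -0.5 2 -0.003 -0.002 0.01 1; 0 0 2.5 0 0 0 1; 0 0 2.5 0 0 0 1; 0 0 2.5 0 0 0 1; 0 0 1.5 0 0 0 1; 0 0 0 0 0 0 1"
}}

```text
time_s: 4.25
tool_pos: [0.5146, 0.3263, 0.1324]
tcp_rot: [-0.683, 3.06, 0.005]
ft_force: [-0.3, -0.2, 0.6]
opening: 0.0851
```

```bash
python3 -c "
from h import *
go((.5086,.3287,.127),.445)"
```

```text
t 4.25 tcp [0.5146 0.3263 0.1324] yaw -2.7026 F [-0.3 -0.2  0.6] open 0.0851 q [ 0.89  0.34 -0.29  0.   -0.93 -0.45]
cm [0.44  0.473 0.539] turn [ 0.0015  0.0072 -0.006 ]
```

{"method": "play_rows", "body": {
  "rows": "0.4 0.45 0.5 0 0.006 0 1; 0 0 0 0 0 0 1; 0 0 0 0 0 0 1"
}}

```text
time_s: 4.5
tool_pos: [0.5108, 0.3272, 0.1276]
tcp_rot: [-0.679, 3.067, 0.001]
ft_force: [-0.1, 0.0, 0.2]
opening: 0.0856
```

```bash
python3 - <<'E'
from h import *
import pickle
from plant import manip
o=go((.5086,.3287,.127),.445)
for n in("scene","top"):
    s=manip.snapshot(n); pickle.dump(s,open(n+"2.pkl","wb")); I=s["img"][:,:,::-1].copy()
    x0,y0=((310,190) if n=="scene" else (110,150))
    cv2.imwrite(f"pics/{n}2.png",cv2.resize(I[y0:y0+80,x0:x0+80],None,fx=5,fy=5,interpolation=cv2.INTER_CUBIC))
E
cd pics; python3 -c "
import cv2;cv2.imwrite('j2.png',cv2.hconcat([cv2.imread('scene2.png'),cv2.imread('top2.png')]))"
```

```text
t 4.5 tcp [0.5108 0.3272 0.1276] yaw -2.7059 F [-0.1  0.   0.2] open 0.0856 q [ 0.89  0.35 -0.3  -0.   -0.93 -0.46]
cm [0.136 0.229 0.062] turn [ 0.0005  0.0001 -0.0093]
```

View pics/j2.png

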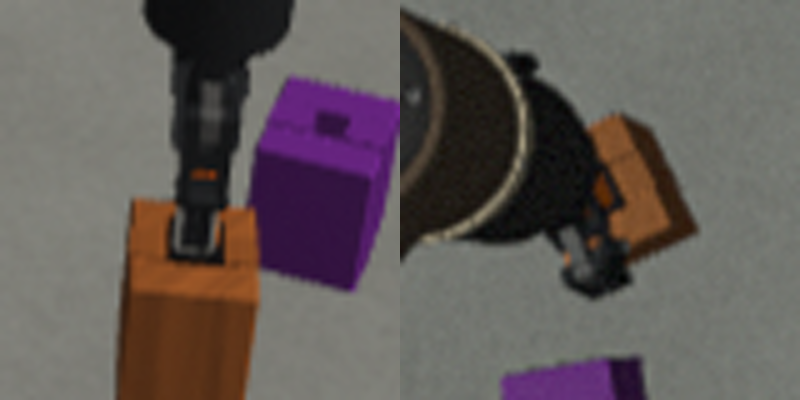

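{"method": "play_rows", "body": {
  "rows": "0.1 0.2 0.05 0 0 -0.008 1; 0 0 0 0 0 0 -1; 0 0 0 0 0 0 -1; 0 0 0 0 0 0 -1; 0 0 0 0 0 0 -1; 0 0 0 0 0 0 -1; 0 0 0 0 0 0 -1; 0 0 0 0 0 0 -1; 0 0 0 0 0 0 -1; 0 0 0 0 0 0 -1"
}}

```text
time_s: 5.43
tool_pos: [0.5096, 0.3304, 0.131]
tcp_rot: [-0.693, 3.059, 0.007]
ft_force: [-0.0, -0.2, 0.9]
opening: 0.0237
```

```bash
python3 -c "
from h import *
go((.5086,.3287,.127),.445)"
```

```text
t 5.4333 tcp [0.5096 0.3304 0.131 ] yaw -2.6957 F [-0.  -0.2  0.9] open 0.0237 q [ 0.9   0.34 -0.3  -0.   -0.93 -0.45]
cm [ 0.172 -0.114  0.402] turn [0.0031 0.0061 0.0009]
```

{"method": "play_rows", "body": {
  "rows": "0 0 -1 0 0 0 -1; 0 0 -2 0 0 0 -1; 0 0 -2 0 0 0 -1; 0 0 -2 0 0 0 -1; 0 0 -2 0 0 0 -1; 0 0 -2 0 0 0 -1; 0 0 -1 0 0 0 -1; 0 0 0 0 0 0 -1"
}}

```text
time_s: 6.1
tool_pos: [0.5078, 0.328, 0.2572]
tcp_rot: [0.693, -3.064, -0.002]
ft_force: [-0.1, -0.2, -1.4]
opening: 0.0235
```

```bash
python3 - <<'E'
from h import *
import pickle
from plant import manip
o=go((.5556,.0056,.256),-.07)
for n in("scene","top"):
    s=manip.snapshot(n); pickle.dump(s,open(n+"3.pkl","wb")); I=s["img"][:,:,::-1].copy()
    x0,y0=((310,160) if n=="scene" else (110,150))
    cv2.imwrite(f"pics/{n}3.png",cv2.resize(I[y0:y0+110,x0:x0+80],None,fx=5,fy=5,interpolation=cv2.INTER_CUBIC))
E
cd pics; python3 -c "
import cv2;cv2.imwrite('j3.png',cv2.hconcat([cv2.imread('scene3.png'),cv2.imread('top3.png')]))"
```

```text
t 6.1 tcp [0.5078 0.328  0.2572] yaw -2.6967 F [-0.1 -0.2 -1.4] open 0.0235 q [ 0.9   0.24 -0.13 -0.   -1.2  -0.45]
cm [  9.564 -31.162   0.09 ] turn [ 0.001  -0.      0.5149]
```

View pics/j3.png

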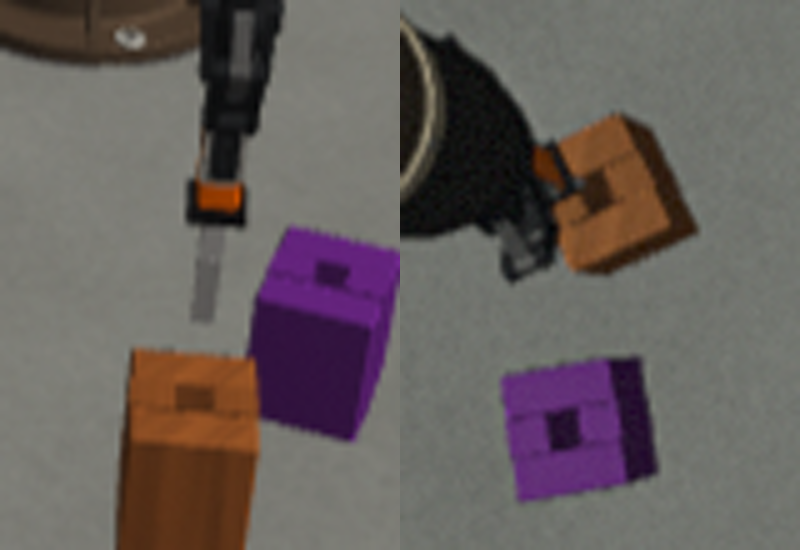

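Run:
```python
from h import *
import pickle
for n in("scene","top"):
    s=pickle.load(open(n+"3.pkl","rb"))
    for d in(.112,.116): print(n,d,proj(s,np.array([[.5078,.328,.2572-d]])).round(2), "flange", proj(s,np.array([[.5078,.328,.2572-d+.078]])).round(2))
    print("slot",proj(s,np.array([[.5086,.3287,.09]])).round(2))
s=pickle.load(open("scene3.pkl","rb"));I=s["img"].astype(int)
for r in range(206,228): print(r,I[r,344:360].sum(1)//3)
```

```text
scene 0.112 [[349.99 222.33]] flange [[352.92 198.57]]
scene 0.116 [[349.85 223.5 ]] flange [[352.76 199.83]]
slot [[348.14 238.45]]
top 0.112 [[143.67 186.76]] flange [[136.61 184.71]]
top 0.116 [[144.   186.86]] flange [[136.99 184.82]]
slot [[147.93 187.81]]
206 [124 124 123 122 121 121  90  99 100 100 101 118 122 108 106 118]
207 [123 123 123 124 122 115  94 101 100 100 101 120 123 122 121 122]
208 [122 123 122 123 122 108  97 100 101 101 103 119 122 121 121 121]
209 [123 123 122 122 123 109 100 101 100 101 104 119 120 120 120 120]
210 [122 122 120 122 122 113 101 100 100 100 107 120 121 120 120 120]
211 [123 122 122 121 122 104  99  99 109 101 113 121 120 118 118 120]
212 [123 122 123 122 122  90  92  94 103  95 113 119 118 117 119 119]
213 [122 122 122 122 121  90  90  89  88  88 111 119 119 118 119 121]
214 [122 121 120 121 120  95  90  89  88  88 116 121 121 120 118 121]
215 [121 121 122 121 120  91  90  89  88  92 121 122 121 121 121 122]
216 [124 123 122 121 120  88  89  89  88  96 119 121 121 121 122 123]
217 [124 123 121 121 112  90  90  88  88  99 119 122 121 122 123 123]
218 [122 121 121 121 112  90  89  87  87 106 121 124 124 124 124 122]
219 [122 122 123 121 113  90  89  87  88 112 123 124 124 125 125 123]
220 [124 124 121 121 103  89  89  88  89 111 122 124 122 123 126 125]
221 [122 123 124 121  95  89  89  87  89 116 123 124 124 124 125 125]
222 [120 123 123 122  98  89  88  87  91 123 126 124 125 124 123 126]
223 [121 121 121 121  95  88  88  87  96 122 125 125 124 125 124 125]
224 [123 122 122 122 108 108 103 100 108 121 123 123 124 125 123 124]
225 [122 123 123 122 122 123 121 119 122 122 122 122 124 123 123 125]
226 [122 121 123 121 121 122 125 125 122 123 122 123 123 122 123 125]
227 [123 121 122 121 120 122 123 122 122 124 123 124 125 123 122 112]
```

{"method": "play_rows", "body": {
  "rows": "0.1 -1.3 0 0 0 0.02 -1; 0.1 -2.7 0 0 0 0.043 -1; 0.1 -2.7 0 0 0 0.043 -1; 0.1 -2.7 0 0 0 0.043 -1; 0.1 -2.7 0 0 0 0.043 -1; 0.1 -2.7 0 0 0 0.043 -1; 0.1 -2.7 0 0 0 0.043 -1; 0.1 -2.7 0 0 0 0.043 -1; 0.1 -2.7 0 0 0 0.043 -1; 0.1 -2.7 0 0 0 0.043 -1; 0.1 -2.7 0 0 0 0.043 -1; 0.1 -2.7 0 0 0 0.043 -1; 0.1 -1.3 0 0 0 0.02 -1; 0 0 0 0 0 0 -1; 0 0 0 0 0 0 -1"
}}

```text
time_s: 7.45
tool_pos: [0.5475, -0.0121, 0.2313]
tcp_rot: [-0.162, -3.099, 0.029]
ft_force: [-0.6, -0.1, -1.2]
opening: 0.0233
```

Run:
```python
from h import *
o=go((.552,.0073,.221),-.068)
```

```text
t 7.45 tcp [ 0.5475 -0.0121  0.2313] yaw 3.0368 F [-0.6 -0.1 -1.2] open 0.0233 q [ 0.34  0.18 -0.26  0.   -1.17 -0.44]
cm [-0.281  1.999  0.984] turn [-0.02   -0.0375 -0.0364]
```

{"method": "play_rows", "body": {
  "rows": "-0.15 1 0.3 -0.01 -0.02 -0.018 -1; -0.13 1 0.3 -0.01 -0.018 -0.018 -1; 0 0 0 0 0 0 -1; 0 0 0 0 0 0 -1"
}}

```text
time_s: 7.78
tool_pos: [0.5513, 0.0093, 0.2221]
tcp_rot: [-0.103, -3.137, 0.001]
ft_force: [0.4, -0.7, -1.3]
opening: 0.0236
```

Run:
```python
from h import *
o=go((.552,.0073,.225),-.068)
```

```text
t 7.7833 tcp [0.5513 0.0093 0.2221] yaw 3.076 F [ 0.4 -0.7 -1.3] open 0.0236 q [ 0.37  0.17 -0.29 -0.   -1.1  -0.44]
cm [-0.087 -0.192 -0.293] turn [-0.0005 -0.0026  0.0024]
```

```bash
python3 - <<'E'
from h import *
import pickle
from plant import manip
o=manip.observe(); print(o["tool_pos"])
for n in("scene","top"):
    s=manip.snapshot(n); s["tcp"]=manip.observe()["tool_pos"]; pickle.dump(s,open(n+"4.pkl","wb")); I=s["img"][:,:,::-1].copy()
    x0,y0=((205,160) if n=="scene" else (210,145))
    cv2.imwrite(f"pics/{n}4.png",cv2.resize(I[y0:y0+90,x0:x0+80],None,fx=5,fy=5,interpolation=cv2.INTER_CUBIC))
    print(s["tcp"],proj(s,np.array([s["tcp"]-[0,0,.117]])))
E
cd pics; python3 -c "
import cv2;cv2.imwrite('j4.png',cv2.hconcat([cv2.imread('scene4.png'),cv2.imread('top4.png')]))"
```

```text
[0.55125344 0.00926708 0.222069  ]
[0.5512641  0.00924765 0.22203879] [[244.66604118 203.95760504]]
[0.55141916 0.00903173 0.2222362 ] [[250.55430462 174.08441749]]
```

View pics/j4.png

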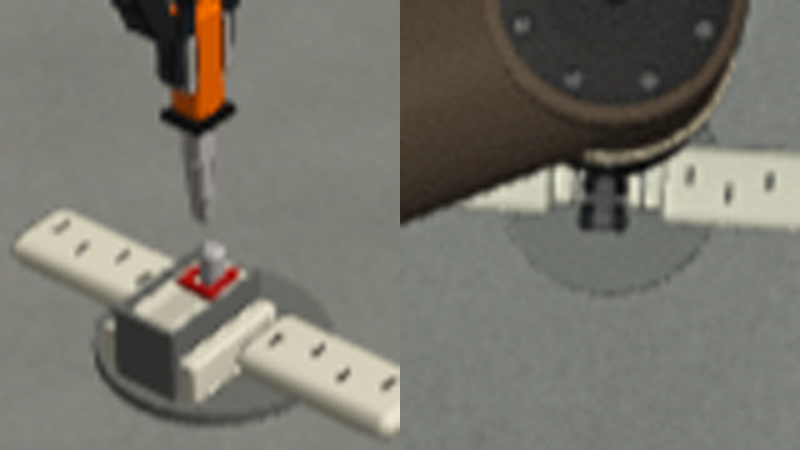

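```bash
cat > ov.py <<'E'
from h import *
import pickle,sys
x,y,a=map(float,sys.argv[1:4]); out=sys.argv[4]
S=[pickle.load(open(f"scene{i}.pkl","rb")) for i in (0,1,2,3)]
s=S[0]; I=np.mean([q["img"] for q in S],0).astype(np.uint8)[:,:,::-1]
x0,y0,w,h,k=226,204,34,30,20
V=cv2.resize(I[y0:y0+h,x0:x0+w],None,fx=k,fy=k,interpolation=cv2.INTER_NEAREST)
c,sn=np.cos(a),np.sin(a)
def px(P):
    P=np.array(P,float); W=np.c_[x+c*P[:,0]-sn*P[:,1],y+sn*P[:,0]+c*P[:,1],P[:,2]]
    return np.round(((proj(s,W)-[x0,y0]+.5)*k-.5)).astype(int)
def pl(P,col,cl=True): cv2.polylines(V,[px(P)],cl,col,1,cv2.LINE_AA)
th=np.linspace(0,2*np.pi,40); C=lambda r,z:np.c_[r*np.cos(th),r*np.sin(th),0*th+z]
pl(C(.008,.08),(255,0,0)); pl(C(.008,.062),(255,0,0))
for z in(.055,.062): pl([[.019,-.013,z],[.019,.013,z],[-.016,.013,z],[-.016,-.013,z]],(0,255,0))
pl([[.014,-.009,.062],[.014,.009,.062]],(0,255,0),False)
pl([[.062,-.02,.063],[-.02,-.02,.063]],(255,0,255),False);pl([[.062,.02,.063],[-.02,.02,.063]],(255,0,255),False);pl([[.062,.02,.063],[.062,-.02,.063]],(255,0,255),False)
pl([[.062,-.02,.055],[-.02,-.02,.055]],(255,255,0),False)
cv2.imwrite(out,V)
E
python3 ov.py .542 .010 -.068 pics/ov1.png
```

```text
(no output)
```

View pics/ov1.png

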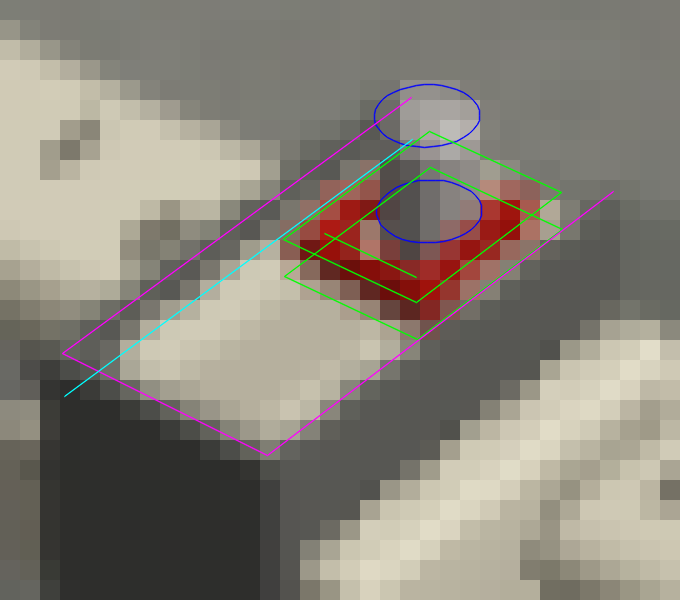

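Run:
```python
from h import *
import pickle
s=pickle.load(open("scene4.pkl","rb"));I=s["img"].astype(int)
for r in range(184,207): print(r,I[r,236:252].sum(1)//3)
I=s["img"][:,:,::-1]
cv2.imwrite("pics/w4.png",cv2.resize(I[160:216,226:262],None,fx=10,fy=10,interpolation=cv2.INTER_NEAREST))
```

```text
184 [124  93  65  28  13  13  16  21  29  21  17  17  42  85 108 124]
185 [125 124 109  92  65  28  13  13  15  15  18  47  97 123 126 125]
186 [125 125 125 126 111  79  55  30  14  51  99 114 125 126 127 126]
187 [125 125 125 124 125 104  78  62  63 113 144 146 129 126 126 126]
188 [126 124 124 124 123 102  79  76  92 143 147 146 128 125 125 125]
189 [127 124 124 125 125 104  80  77  92 142 147 146 129 128 127 127]
190 [127 127 127 128 127 103  80  77  93 142 146 145 129 128 127 128]
191 [127 129 129 129 127 110  81  77  93 142 146 132 128 127 127 127]
192 [128 126 127 129 128 116  82  89 105 128 145 117 127 127 128 127]
193 [129 127 127 128 127 121  83  88  98 110 143 117 128 127 127 126]
194 [130 130 128 127 127 126  83  77  77 109 144 122 127 125 124 124]
195 [130 130 130 130 128 127  88  78  76 109 143 127 125 126 125 126]
196 [129 128 130 131 130 127  99  80  77 108 144 134 126 127 127 126]
197 [128 129 130 130 130 128 104  81  76 108 143 142 127 126 126 124]
198 [128 128 129 128 128 128 110  80  76 108 143 141 129 127 125 123]
199 [126 126 130 128 126 127 121  82  76 100 128 138 128 126 125 123]
200 [124 125 129 129 127 126 126  83  77  84 111 132 127 126 126 125]
201 [126 127 127 127 126 126 126  88  77  76 119 129 126 126 126 125]
202 [127 128 128 126 126 126 125  98  79  77 125 131 124 124 126 124]
203 [125 126 128 128 126 126 126 109  85  77 116 129 124 125 124 125]
204 [126 126 128 126 125 125 124 121 111  97 113 126 125 125 123 125]
205 [124 125 124 124 124 124 124 125 125 118 120 124 125 124 123 125]
206 [124 123 124 124 124 124 124 126 125 122 123 125 125 126 125 126]
```

View pics/w4.png

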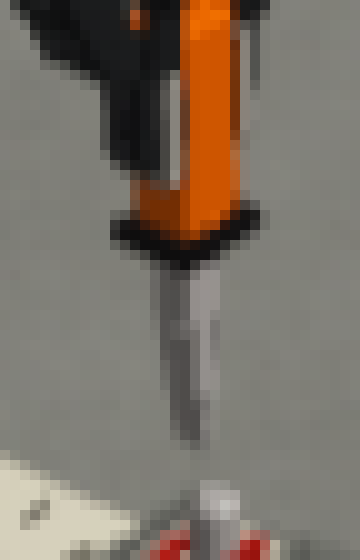

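Run:
```python
from h import *
import pickle
s=pickle.load(open("scene4.pkl","rb"))
t=s["tcp"]; a=3.076
def W(x,y,z): 
    c,q=np.cos(a),np.sin(a); return np.array([[t[0]+c*x-q*y,t[1]+q*x+c*y,t[2]-.117+z]])
for nm,pts in dict(fl_bot=[(sx*.017,sy*.015,.075) for sx in(-1,1) for sy in(-1,1)],fl_top=[(sx*.017,sy*.015,.081) for sx in(-1,1) for sy in(-1,1)],tip=[(sx*.0012,sy*.006,0) for sx in(-1,1) for sy in(-1,1)],blade46=[(sx*.0075,sy*.006,.046) for sx in(-1,1) for sy in(-1,1)]).items():
    print(nm,[proj(s,W(*p))[0].round(1).tolist() for p in pts])
```

```text
fl_bot [[244.3, 187.2], [236.3, 183.7], [251.8, 182.1], [243.8, 178.7]]
fl_top [[244.3, 185.5], [236.3, 182.0], [251.7, 180.3], [243.8, 177.0]]
tip [[246.0, 204.9], [242.9, 203.4], [246.5, 204.5], [243.4, 203.1]]
blade46 [[244.3, 193.0], [241.1, 191.6], [247.5, 190.7], [244.3, 189.4]]
```

```bash
sed -i 's/-\.016,/-.012,/g' ov.py; python3 ov.py .540 .0088 -.068 pics/ov2.png;  python3 ov.py .5405 .0075 -.068 pics/ov3.png; python3 -c "
import cv2
cv2.imwrite('pics/ov23.png',cv2.resize(cv2.hconcat([cv2.imread('pics/ov2.png')[40:480,200:],cv2.imread('pics/ov3.png')[40:480,200:]]),(800,366)))"
```

```text
(no output)
```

View pics/ov23.png

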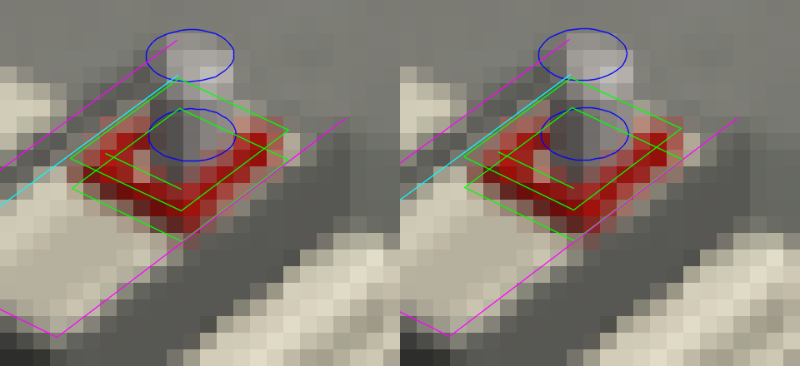

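View pics/ov2.png

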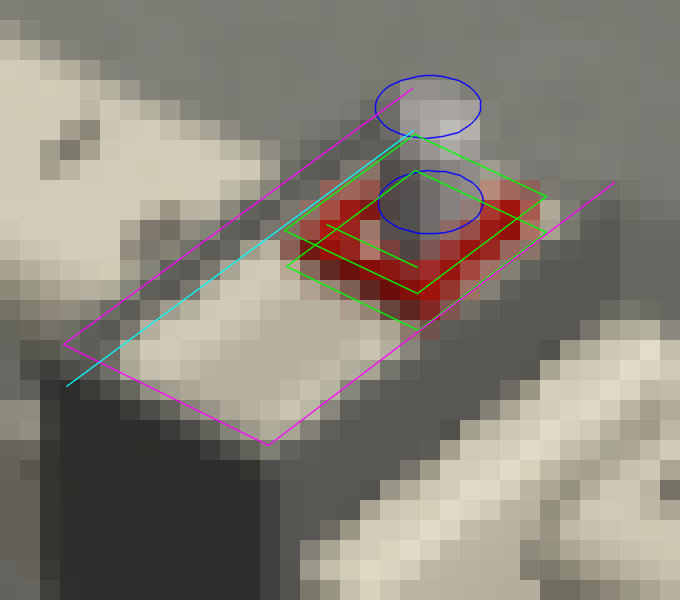

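```bash
cat > ov4.py <<'E'
from h import *
import pickle,sys
def draw(s,I,x,y,a,roi,k,extra=True):
    x0,y0,w,h=roi
    V=cv2.resize(I[y0:y0+h,x0:x0+w],None,fx=k,fy=k,interpolation=cv2.INTER_NEAREST)
    c,sn=np.cos(a),np.sin(a)
    def pl(P,col,cl=True):
        P=np.array(P,float); W=np.c_[x+c*P[:,0]-sn*P[:,1],y+sn*P[:,0]+c*P[:,1],P[:,2]]
        cv2.polylines(V,[np.round(((proj(s,W)-[x0,y0]+.5)*k-.5)*8).astype(int).astype(np.int32)],cl,col,1,cv2.LINE_AA,shift=3)
    th=np.linspace(0,2*np.pi,60); C=lambda r,z:np.c_[r*np.cos(th),r*np.sin(th),0*th+z]
    pl(C(.008,.08),(255,0,0)); pl(C(.075,.0),(255,200,0))
    pl([[.024,-.15,.035],[.024,.15,.035],[-.024,.15,.035],[-.024,-.15,.035]],(0,255,0))
    pl([[.062,-.02,.063],[-.02,-.02,.063],[-.02,.02,.063],[.062,.02,.063]],(255,0,255))
    pl([[.062,-.009,.055],[0,-.009,.055],[0,.009,.055],[.062,.009,.055]],(255,255,0))
    pl([[.019,-.013,.062],[.019,.013,.062],[-.010,.013,.062],[-.010,-.013,.062]],(0,0,255))
    return V
x,y,a=map(float,sys.argv[1:4])
S=[pickle.load(open(f"scene{i}.pkl","rb")) for i in (0,1,2,3)]
T=[pickle.load(open(f"top{i}.pkl","rb")) for i in (0,1,2,3)]
m=lambda S:np.mean([q["img"] for q in S],0).astype(np.uint8)[:,:,::-1]
A=draw(S[0],m(S),x,y,a,(202,198,92,52),8); B=draw(T[0],m(T),x,y,a,(204,150,96,60),8)
cv2.imwrite(sys.argv[4]+"s.png",A); cv2.imwrite(sys.argv[4]+"t.png",B)
E
python3 ov4.py .540 .0075 -.065 pics/p1
```

```text
(no output)
```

View pics/p1s.png

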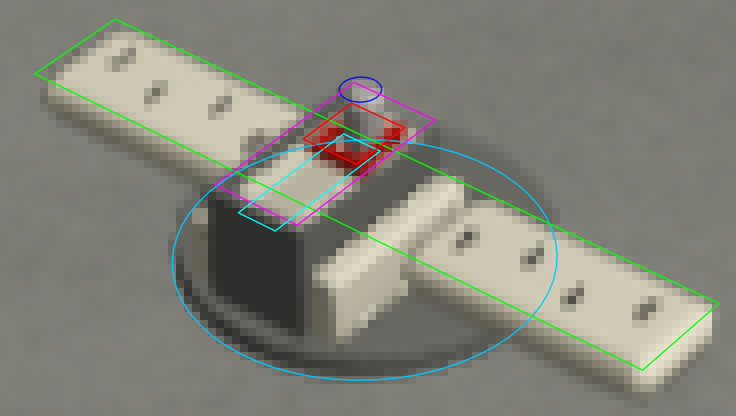

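View pics/p1t.png

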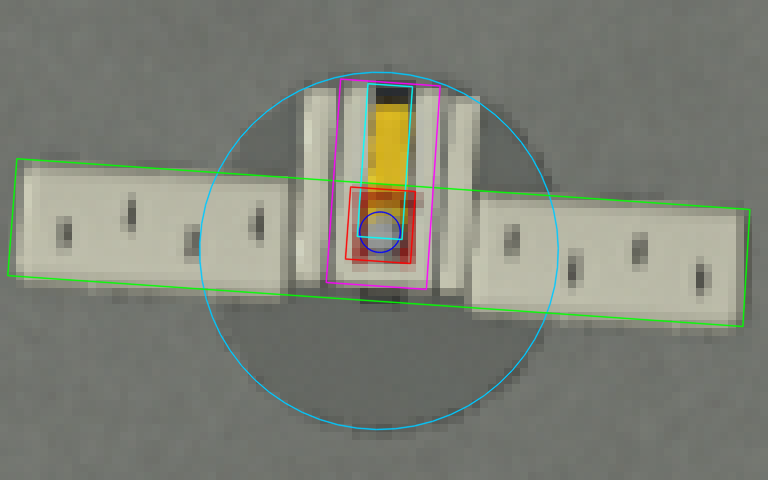

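Run:
```python
from h import *
o=go((.551,.0070,.207),-.063); print(o["ft_force"])
```

```text
t 7.8833 tcp [0.5514 0.009  0.2222] yaw 3.0756 F [ 0.8 -0.7 -1.3] open 0.0233 q [ 0.37  0.17 -0.29 -0.   -1.1  -0.44]
cm [ 0.025 -0.205  1.524] turn [-0.0005 -0.0024 -0.003 ]
[ 0.81117776 -0.74214088 -1.2906336 ]
```

{"method": "play_rows", "body": {
  "rows": "0 -0.1 0.5 0 -0.002 -0.003 -1; 0 -0.1 0.5 0 0 0 -1; 0 0 0.4 0 0 0 -1; 0 0 0 0 0 0 -1; 0 0 0 0 0 0 -1"
}}

```text
time_s: 8.3
tool_pos: [0.5514, 0.0068, 0.2065]
tcp_rot: [-0.098, -3.138, 0.002]
ft_force: [-0.2, -0.1, -1.6]
opening: 0.0234
```

Run:
```python
from h import *
import pickle
from plant import manip
o=go((.551,.0070,.200),-.063)
s=manip.snapshot("scene"); o=manip.observe(); s["tcp"]=o["tool_pos"]; s["rot"]=o["tcp_rot"]; pickle.dump(s,open("scene5.pkl","wb"))
M=R.from_rotvec(o["tcp_rot"]).as_matrix(); t=o["tool_pos"]
x0,y0,w,h,k=228,180,36,42,14
V=cv2.resize(s["img"][y0:y0+h,x0:x0+w,::-1],None,fx=k,fy=k,interpolation=cv2.INTER_NEAREST)
def pl(W,col): cv2.polylines(V,[np.round(((proj(s,np.array(W))-[x0,y0]+.5)*k-.5)).astype(np.int32)],True,col,1,cv2.LINE_AA)
for zt,lx,ly in((0,.0024,.012),(.046,.015,.012),(.075,.034,.030)):
    pl([t+M@np.array([sx*lx/2,sy*ly/2,.117-zt]) for sx,sy in((-1,-1),(1,-1),(1,1),(-1,1))],(0,255,0))
cv2.imwrite("pics/w5.png",V); print((t+M@[0,0,.117]).round(4))
```

```text
t 8.3 tcp [0.5514 0.0068 0.2065] yaw 3.0789 F [-0.2 -0.1 -1.6] open 0.0234 q [ 0.37  0.19 -0.32  0.   -1.07 -0.43]
cm [0.037 0.019 0.654] turn [-0.0013 -0.0015  0.0003]
[0.5511 0.0067 0.0895]
```

View pics/w5.png

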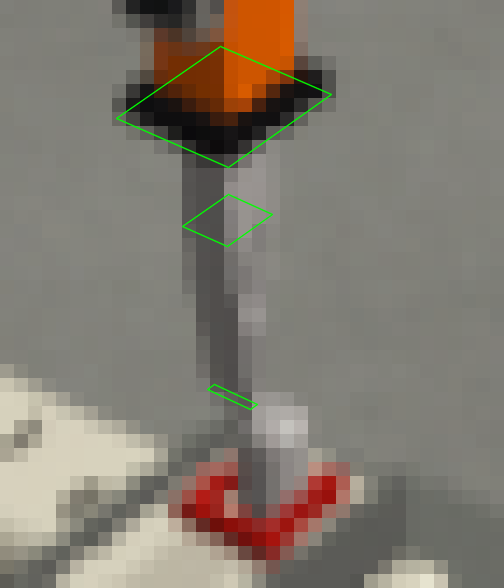

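{"method": "play_rows", "body": {
  "rows": "0 0 0.5 0 0 0 -1; 0 0 0.5 0 0 0 -1; 0 0 0.3 0 0 0 -1; 0 0 0.2 0 0 0 -1; 0 0 0.1 0 0 0 -1"
}}

```text
time_s: 8.77
tool_pos: [0.5515, 0.0066, 0.1892]
tcp_rot: [-0.099, -3.139, 0.002]
ft_force: [-0.2, 0.8, -1.4]
opening: 0.0233
```

```bash
cat > st.py <<'E'
from h import *
import sys
o=go((float(sys.argv[1]),float(sys.argv[2]),float(sys.argv[3])),-.063)
M=R.from_rotvec(o["tcp_rot"]).as_matrix(); print("tip",(o["tool_pos"]+M@[0,0,.116]).round(4),"tq",o["torque"].round(2),"F",o["ft_force"].round(2))
E
python3 st.py .551 .007 .17
```

```text
t 8.7667 tcp [0.5515 0.0066 0.1892] yaw 3.0783 F [-0.2  0.8 -1.4] open 0.0233 q [ 0.37  0.2  -0.34  0.   -1.03 -0.43]
cm [0.05  0.037 1.92 ] turn [-0.001  -0.0011 -0.0003]
tip [0.5514 0.0065 0.0732] tq [-0.   -0.01  0.02] F [-0.18  0.78 -1.44]
```

{"method": "play_rows", "body": {
  "rows": "0.03 0.03 0.2 0 0 0 -1; 0 0 0.2 0 0 0 -1; 0 0 0.2 0 0 0 -1; 0 0 0.2 0 0 0 -1; 0 0 0.15 0 0 0 -1"
}}

```text
time_s: 9.18
tool_pos: [0.5513, 0.007, 0.1789]
tcp_rot: [-0.099, -3.139, 0.002]
ft_force: [0.2, -0.6, -1.7]
opening: 0.0235
```

```bash
python3 st.py .551 .007 .17
```

```text
t 9.1833 tcp [0.5513 0.007  0.1789] yaw 3.0785 F [ 0.2 -0.6 -1.7] open 0.0235 q [ 0.37  0.21 -0.36  0.   -1.01 -0.43]
cm [ 0.032 -0.002  0.89 ] turn [-0.001  -0.0007 -0.0001]
tip [0.5512 0.0069 0.0629] tq [-0.04 -0.02  0.  ] F [ 0.19 -0.61 -1.67]
```

{"method": "play_rows", "body": {
  "rows": "0 0 0.12 0 0 0 -1; 0 0 0.12 0 0 0 -1; 0 0 0.12 0 0 0 -1"
}}

```text
time_s: 9.43
tool_pos: [0.5513, 0.007, 0.1749]
tcp_rot: [-0.099, -3.139, 0.002]
ft_force: [0.0, -0.5, -0.8]
opening: 0.0233
```

```bash
python3 st.py .551 .007 .17
```

```text
t 9.4333 tcp [0.5513 0.007  0.1749] yaw 3.0785 F [ 0.  -0.5 -0.8] open 0.0233 q [ 0.37  0.22 -0.36  0.   -1.   -0.43]
cm [ 0.034 -0.006  0.489] turn [-0.001  -0.0007 -0.0001]
tip [0.5513 0.0069 0.0589] tq [0.   0.03 0.01] F [ 0.   -0.49 -0.8 ]
```

{"method": "play_rows", "body": {
  "rows": "0 0 0.12 0 0 0 -1; 0 0 0.12 0 0 0 -1; 0 0 0.12 0 0 0 -1"
}}

```text
time_s: 9.68
tool_pos: [0.5514, 0.007, 0.171]
tcp_rot: [-0.099, -3.139, 0.002]
ft_force: [0.5, -0.5, -0.6]
opening: 0.0234
```

```bash
python3 st.py .551 .007 .17
```

```text
t 9.6833 tcp [0.5514 0.007  0.171 ] yaw 3.0785 F [ 0.5 -0.5 -0.6] open 0.0234 q [ 0.37  0.22 -0.37  0.   -0.99 -0.43]
cm [ 0.04  -0.001  0.103] turn [-0.001  -0.0006 -0.0001]
tip [0.5513 0.0069 0.055 ] tq [-0.    0.06  0.08] F [ 0.47 -0.48 -0.59]
```

```bash
cat > pic.py <<'E'
from h import *
import pickle,sys
from plant import manip
n=sys.argv[1]; cam=sys.argv[2]; x0,y0,w,h,k=map(int,sys.argv[3:8])
s=manip.snapshot(cam); o=manip.observe(); s["tcp"]=o["tool_pos"]; s["rot"]=o["tcp_rot"]; pickle.dump(s,open(f"{cam}{n}.pkl","wb"))
cv2.imwrite(f"pics/{cam}{n}.png",cv2.resize(s["img"][y0:y0+h,x0:x0+w,::-1],None,fx=k,fy=k,interpolation=cv2.INTER_NEAREST)); print(o["tool_pos"].round(4),o["ft_force"].round(1))
E
python3 pic.py 6 scene 225 180 40 50 12
```

```text
[0.5514 0.007  0.1708] [ 0.  -0.  -1.6]
```

View pics/scene6.png

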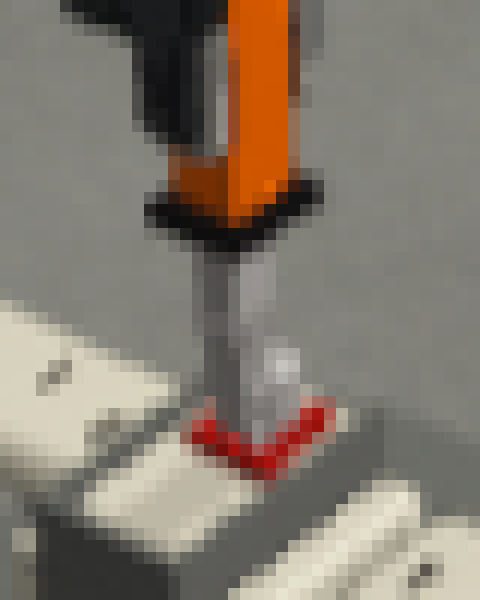

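{"method": "play_rows", "body": {
  "rows": "-0.02 0 0.12 0 0 0 -1; -0.02 0 0.12 0 0 0 -1; -0.02 0 0.12 0 0 0 -1"
}}

```text
time_s: 9.98
tool_pos: [0.5518, 0.0069, 0.1675]
tcp_rot: [-0.099, -3.139, 0.002]
ft_force: [-1.5, -0.5, 4.5]
opening: 0.0235
```

```bash
python3 st.py .551 .007 .17
```

```text
t 9.9833 tcp [0.5518 0.0069 0.1675] yaw 3.0786 F [-1.5 -0.5  4.5] open 0.0235 q [ 0.37  0.22 -0.37  0.   -0.98 -0.43]
cm [ 0.08   0.009 -0.246] turn [-0.0012 -0.0009  0.    ]
tip [0.5517 0.0067 0.0515] tq [ 0.11  0.98 -0.01] F [-1.53 -0.55  4.51]
```

{"method": "play_rows", "body": {
  "rows": "-0.03 0 0 0 0 0 -1"
}}

```text
time_s: 10.07
tool_pos: [0.5519, 0.0068, 0.1674]
tcp_rot: [-0.099, -3.139, 0.002]
ft_force: [-1.7, 0.2, 0.1]
opening: 0.0233
```

```bash
python3 st.py .551 .007 .17
```

```text
t 10.0667 tcp [0.5519 0.0068 0.1674] yaw 3.0786 F [-1.7  0.2  0.1] open 0.0233 q [ 0.37  0.22 -0.37  0.   -0.98 -0.43]
cm [ 0.09   0.01  -0.259] turn [-0.0013 -0.0013 -0.    ]
tip [0.5517 0.0067 0.0514] tq [ 0.21  0.7  -0.01] F [-1.68  0.23  0.1 ]
```

{"method": "play_rows", "body": {
  "rows": "-0.03 0 0.12 0 0 0 -1; -0.03 0 0.12 0 0 0 -1; -0.03 0 0.12 0 0 0 -1"
}}

```text
time_s: 10.32
tool_pos: [0.5523, 0.0066, 0.1645]
tcp_rot: [-0.098, -3.138, 0.003]
ft_force: [-3.8, 0.2, 6.4]
opening: 0.0232
```

```bash
python3 st.py .551 .007 .17
```

```text
t 10.3167 tcp [0.5523 0.0066 0.1645] yaw 3.0788 F [-3.8  0.2  6.4] open 0.0232 q [ 0.37  0.23 -0.37  0.   -0.97 -0.43]
cm [ 0.133  0.031 -0.548] turn [-0.0017 -0.002   0.0003]
tip [0.552  0.0064 0.0485] tq [ 0.38  1.77 -0.01] F [-3.79  0.18  6.41]
```

{"method": "play_rows", "body": {
  "rows": "-0.03 -0.01 0.12 0 0 0 -1; -0.03 -0.01 0.12 0 0 0 -1; -0.03 0 0.12 0 0 0 -1; -0.03 0 0.12 0 0 0 -1"
}}

```text
time_s: 10.65
tool_pos: [0.5527, 0.0062, 0.1617]
tcp_rot: [-0.097, -3.137, 0.003]
ft_force: [-4.8, 1.2, 8.3]
opening: 0.0234
```

```bash
python3 st.py .551 .007 .17
```

```text
t 10.65 tcp [0.5527 0.0062 0.1617] yaw 3.0795 F [-4.8  1.2  8.3] open 0.0234 q [ 0.37  0.23 -0.37  0.   -0.97 -0.43]
cm [ 0.178  0.064 -0.834] turn [-0.0022 -0.0027  0.0009]
tip [0.5524 0.006  0.0457] tq [0.57 2.3  0.08] F [-4.77  1.22  8.27]
```

{"method": "play_rows", "body": {
  "rows": "-0.04 0.02 0.16 0 0 0 -1; -0.04 0.02 0.16 0 0 0 -1; -0.04 0.02 0.16 0 0 0 -1; -0.04 0.01 0.16 0 0 0 -1"
}}

```text
time_s: 10.98
tool_pos: [0.5533, 0.0062, 0.158]
tcp_rot: [-0.096, -3.136, 0.005]
ft_force: [-5.3, 0.3, 8.6]
opening: 0.0232
```

```bash
python3 st.py .551 .007 .17
```

```text
t 10.9833 tcp [0.5533 0.0062 0.158 ] yaw 3.0804 F [-5.3  0.3  8.6] open 0.0232 q [ 0.37  0.24 -0.38  0.   -0.96 -0.43]
cm [ 0.236  0.058 -1.2  ] turn [-0.0035 -0.0036  0.0018]
tip [0.5528 0.0058 0.042 ] tq [0.48 2.27 0.01] F [-5.28  0.27  8.65]
```

{"method": "play_rows", "body": {
  "rows": "-0.04 0.02 0.16 -0.001 -0.002 0.001 -1; -0.04 0.02 0.16 -0.001 -0.002 0 -1; -0.04 0.02 0.16 -0.001 -0.002 0 -1; -0.04 0.02 0.16 -0.001 -0.002 0 -1; -0.04 0.02 0.16 0 -0.001 0 -1"
}}

```text
time_s: 11.4
tool_pos: [0.5533, 0.006, 0.1531]
tcp_rot: [0.096, 3.137, -0.003]
ft_force: [-5.8, 1.1, 8.9]
opening: 0.0232
```

```bash
python3 st.py .551 .007 .17
```

```text
t 11.4 tcp [0.5533 0.006  0.1531] yaw 3.0805 F [-5.8  1.1  8.9] open 0.0232 q [ 0.37  0.24 -0.39  0.   -0.94 -0.43]
cm [ 0.234  0.085 -1.695] turn [-0.0018  0.0031  0.0019]
tip [0.5537 0.0057 0.0371] tq [0.3  2.55 0.03] F [-5.81  1.08  8.87]
```

{"method": "play_rows", "body": {
  "rows": "-0.04 0.03 0.16 0 0.001 0 -1; -0.04 0.03 0.16 0 0 0 -1; -0.04 0.03 0.16 0 0 0 -1; -0.04 0.02 0.16 0 0 0 -1; -0.04 0.02 0.16 0 0 0 -1"
}}

```text
time_s: 11.82
tool_pos: [0.5541, 0.006, 0.1488]
tcp_rot: [0.094, 3.139, -0.006]
ft_force: [-4.7, 0.7, 9.3]
opening: 0.0233
```

```bash
python3 st.py .551 .007 .17
```

```text
t 11.8167 tcp [0.5541 0.006  0.1488] yaw 3.0817 F [-4.7  0.7  9.3] open 0.0233 q [ 0.37  0.24 -0.39  0.01 -0.94 -0.43]
cm [ 0.308  0.072 -2.119] turn [-0.004   0.0012  0.0031]
tip [0.5542 0.0055 0.0328] tq [ 0.27  2.48 -0.05] F [-4.7   0.69  9.35]
```

{"method": "play_rows", "body": {
  "rows": "-0.04 0.04 0.17 -0.002 0 0.002 -1; -0.04 0.04 0.17 -0.001 0 0.001 -1; -0.04 0.04 0.17 0 0 0 -1; -0.03 0.03 0.17 0 0 0 -1"
}}

```text
time_s: 12.15
tool_pos: [0.5545, 0.0062, 0.1446]
tcp_rot: [0.097, 3.14, -0.005]
ft_force: [-4.1, -0.2, 6.7]
opening: 0.0231
```

```bash
python3 st.py .551 .007 .17; python3 pic.py 7 scene 225 180 40 50 12
```

```text
t 12.15 tcp [0.5545 0.0062 0.1446] yaw 3.0796 F [-4.1 -0.2  6.7] open 0.0231 q [ 0.37  0.25 -0.39  0.   -0.93 -0.43]
cm [ 0.356  0.049 -2.538] turn [-0.0032  0.0001  0.001 ]
tip [0.5545 0.0058 0.0286] tq [ 0.05  1.72 -0.03] F [-4.06 -0.17  6.69]
[0.5546 0.0063 0.1443] [-3.5 -1.   5.1]
```

View pics/scene7.png

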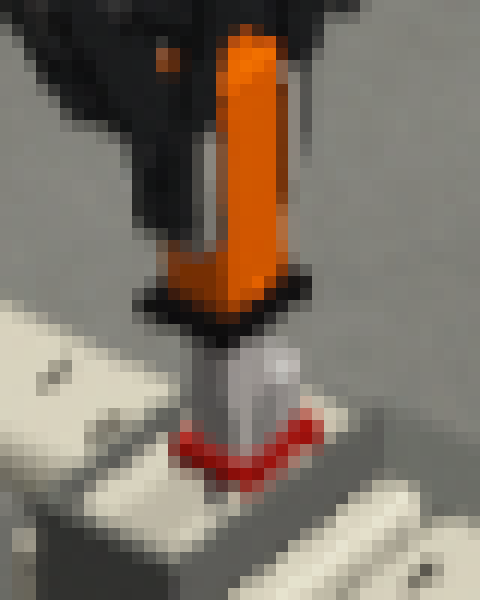

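{"method": "play_rows", "body": {
  "rows": "-0.03 0.03 0.15 -0.002 0 0 -1; -0.02 0.03 0.15 -0.001 0 0 -1; -0.02 0.02 0.15 0 0 0 -1"
}}

```text
time_s: 12.45
tool_pos: [0.5547, 0.0063, 0.1406]
tcp_rot: [-0.097, -3.14, 0.002]
ft_force: [-3.9, 0.2, 5.8]
opening: 0.0234
```

```bash
python3 st.py .551 .007 .17
```

```text
t 12.45 tcp [0.5547 0.0063 0.1406] yaw 3.0799 F [-3.9  0.2  5.8] open 0.0234 q [ 0.37  0.26 -0.4   0.   -0.92 -0.43]
cm [ 0.376  0.041 -2.939] turn [-0.0012 -0.0005  0.0013]
tip [0.5546 0.0062 0.0246] tq [0.15 1.7  0.02] F [-3.91  0.24  5.81]
```

{"method": "play_rows", "body": {
  "rows": "-0.02 0.02 0.13 0 0 0 -1; -0.02 0.02 0.13 0 0 0 -1"
}}

```text
time_s: 12.62
tool_pos: [0.555, 0.0063, 0.1403]
tcp_rot: [-0.095, -3.14, 0.004]
ft_force: [-9.0, 1.4, 19.7]
opening: 0.0233
```

```bash
python3 st.py .551 .007 .17
```

```text
t 12.6167 tcp [0.555  0.0063 0.1403] yaw 3.0808 F [-9.   1.4 19.7] open 0.0233 q [ 0.37  0.26 -0.4   0.   -0.92 -0.43]
cm [ 0.408  0.04  -2.973] turn [-0.0023 -0.0003  0.0022]
tip [0.555  0.006  0.0243] tq [ 0.72  4.08 -0.05] F [-9.01  1.4  19.67]
```

{"method": "play_rows", "body": {
  "rows": "-0.02 0 0.09 0 0 0 -1; -0.02 0 0.09 0 0 0 -1"
}}

```text
time_s: 12.78
tool_pos: [0.5549, 0.0063, 0.1403]
tcp_rot: [-0.095, -3.14, 0.004]
ft_force: [-6.4, 1.6, 10.8]
opening: 0.0236
```

```bash
python3 st.py .551 .007 .17; python3 pic.py 8 scene 225 180 40 50 12
```

```text
t 12.7833 tcp [0.5549 0.0063 0.1403] yaw 3.0814 F [-6.4  1.6 10.8] open 0.0236 q [ 0.37  0.26 -0.4   0.   -0.92 -0.43]
cm [ 0.397  0.037 -2.965] turn [-0.0026 -0.0005  0.0028]
tip [0.5548 0.006  0.0243] tq [0.74 2.79 0.03] F [-6.4   1.57 10.79]
[0.5549 0.0063 0.1404] [-6.   1.  12.4]
```

View pics/scene8.png

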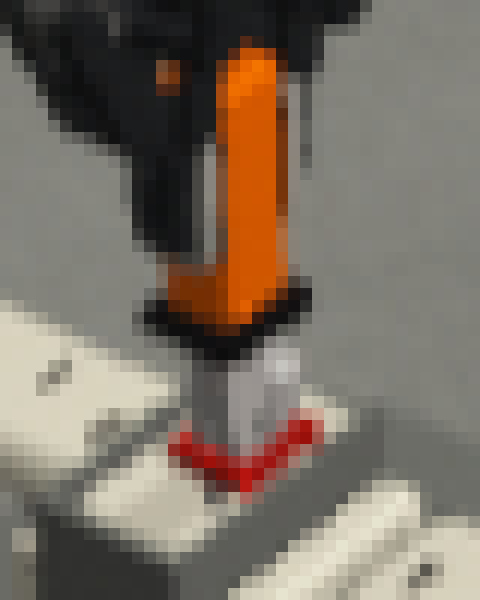

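{"method": "play_rows", "body": {
  "rows": "-0.1 0.01 -0.06 -0.002 0 0.002 -1; -0.15 0.01 0 0 0 0 -1; -0.15 0.01 0 0 0 0 -1"
}}

```text
time_s: 13.08
tool_pos: [0.5558, 0.0061, 0.1404]
tcp_rot: [-0.099, -3.134, 0.002]
ft_force: [-8.3, 3.2, 11.9]
opening: 0.0237
```

```bash
python3 st.py .5685 .0065 .141
```

```text
t 13.0833 tcp [0.5558 0.0061 0.1404] yaw 3.0786 F [-8.3  3.2 11.9] open 0.0237 q [ 0.36  0.26 -0.39 -0.   -0.93 -0.42]
cm [-1.263  0.121 -0.07 ] turn [-0.0013 -0.0062  0.    ]
tip [0.5551 0.006  0.0244] tq [ 1.13  4.09 -0.01] F [-8.29  3.2  11.88]
```

{"method": "play_rows", "body": {
  "rows": "-0.1 0.02 -0.12 0 -0.003 0 -1; -0.15 0.02 -0.04 0 -0.002 0 -1"
}}

```text
time_s: 13.25
tool_pos: [0.5569, 0.0062, 0.1407]
tcp_rot: [-0.1, -3.135, 0.003]
ft_force: [-2.4, 0.7, -1.5]
opening: 0.0238
```

```bash
python3 st.py .5685 .0065 .141
```

```text
t 13.25 tcp [0.5569 0.0062 0.1407] yaw 3.0778 F [-2.4  0.7 -1.5] open 0.0238 q [ 0.36  0.26 -0.39 -0.   -0.93 -0.43]
cm [-1.155  0.109 -0.032] turn [-0.0018 -0.0046 -0.0008]
tip [0.5564 0.006  0.0247] tq [0.05 1.24 0.04] F [-2.41  0.7  -1.49]
```

{"method": "play_rows", "body": {
  "rows": "-0.15 0.02 -0.02 0 -0.002 0 -1; -0.15 0.01 -0.02 0 -0.001 0 -1; -0.15 0.01 -0.02 0 0 0 -1; -0.15 0.01 -0.02 0 0 0 -1"
}}

```text
time_s: 13.58
tool_pos: [0.5635, 0.0062, 0.1409]
tcp_rot: [-0.1, -3.138, 0.003]
ft_force: [0.5, -0.2, -0.9]
opening: 0.0233
```

```bash
python3 st.py .5685 .0065 .141; python3 pic.py 9 scene 225 180 40 50 12
```

```text
t 13.5833 tcp [0.5635 0.0062 0.1409] yaw 3.0781 F [ 0.5 -0.2 -0.9] open 0.0233 q [ 0.36  0.27 -0.38  0.   -0.93 -0.42]
cm [-0.495  0.057 -0.011] turn [-0.0023 -0.0016 -0.0005]
tip [0.5633 0.006  0.0249] tq [ 0.05  0.05 -0.03] F [ 0.45 -0.21 -0.94]
[0.564  0.0063 0.1409] [ 0.1 -0.3 -1.4]
```

View pics/scene9.png

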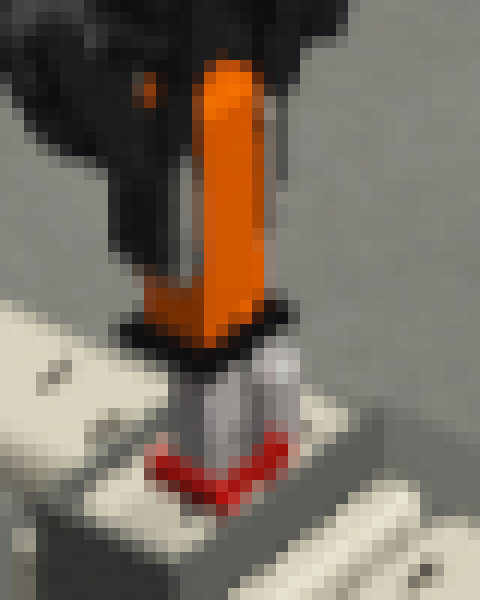

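{"method": "play_rows", "body": {
  "rows": "-0.13 0.01 -0.02 -0.001 -0.001 0 -1; -0.15 0 -0.02 0 0 0 -1; -0.15 0 -0.02 0 0 0 -1; -0.15 0 -0.02 0 0 0 -1; -0.12 0 -0.02 0 0 0 -1; -0.05 0 0 0 0 0 -1; 0 0 0 0 0 0 -1"
}}

```text
time_s: 14.22
tool_pos: [0.5743, 0.0062, 0.1418]
tcp_rot: [0.099, 3.138, -0.001]
ft_force: [-0.4, 0.4, -1.8]
opening: 0.023
```

```bash
python3 st.py .5685 .0055 .141; python3 pic.py 10 scene 225 180 40 50 12
```

```text
t 14.2167 tcp [0.5743 0.0062 0.1418] yaw 3.0782 F [-0.4  0.4 -1.8] open 0.023 q [ 0.35  0.28 -0.35  0.   -0.93 -0.42]
cm [ 0.572 -0.103  0.08 ] turn [-0.0006  0.0025 -0.0003]
tip [0.5746 0.0061 0.0258] tq [0.05 0.24 0.05] F [-0.41  0.36 -1.84]
[0.5742 0.0061 0.1418] [-0.9 -0.  -1.4]
```

View pics/scene10.png

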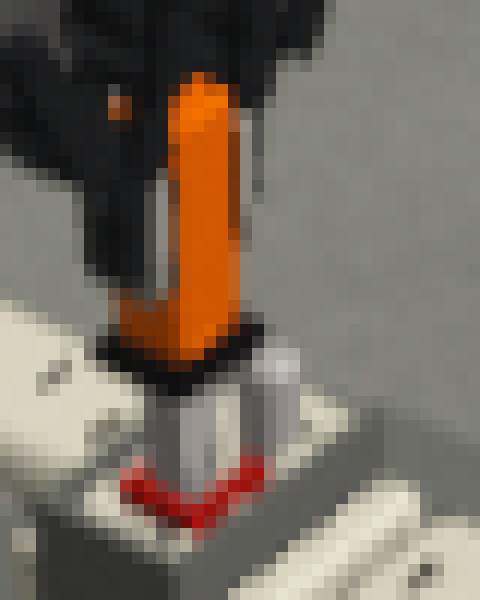

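{"method": "play_rows", "body": {
  "rows": "0.12 0 -0.1 0 0.002 0 -1; 0.08 0 -0.2 0 0 0 -1; 0 0 -0.4 0 0 0 -1; 0 0 -0.8 0 0 0 -1; 0 0 -1 0 0 0 -1; 0 0 -1.2 0 0 0 -1; 0 0 -1.5 0 0 0 -1"
}}

```text
time_s: 14.85
tool_pos: [0.5703, 0.006, 0.1956]
tcp_rot: [-0.1, -3.136, 0.003]
ft_force: [-0.8, 0.3, -0.7]
opening: 0.0229
```

```bash
python3 st.py .5086 .3287 .257; python3 pic.py 11 scene 225 180 40 50 12
```

```text
t 14.85 tcp [0.5703 0.006  0.1956] yaw 3.0781 F [-0.8  0.3 -0.7] open 0.0229 q [ 0.35  0.23 -0.29  0.   -1.06 -0.42]
cm [ 8.231 31.803 -6.171] turn [-0.002  -0.0041 -0.0005]
tip [0.5698 0.0058 0.0796] tq [ 0.03 -0.11  0.02] F [-0.81  0.29 -0.66]
[0.5722 0.0061 0.1996] [1.3 0.  2.7]
```

View pics/scene11.png

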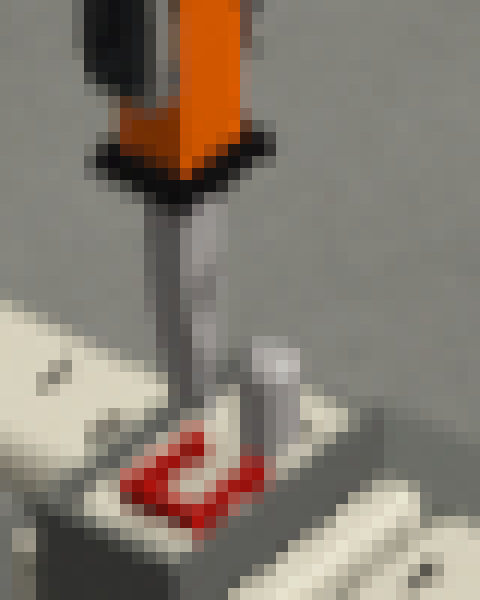

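{"method": "play_rows", "body": {
  "rows": "0 0 -1.5 0 -0.004 0 -1; 0 0 -2 0 0 0 -1; 0 0 -2 0 0 0 -1; 0 0 -1 0 0 0 -1; 0 1.3 0 0 0 -0.02 -1; 0 2.7 -0.1 0 0 -0.042 -1; 0 2.7 -0.1 0 0 -0.042 -1; 0 2.7 -0.1 0 0 -0.042 -1; 0 2.7 -0.1 0 0 -0.042 -1; 0 2.7 -0.1 0 0 -0.042 -1; 0 2.7 -0.1 0 0 -0.042 -1; 0 2.7 -0.1 0 0 -0.042 -1; 0 2.7 -0.1 0 0 -0.042 -1; 0 2.7 -0.1 0 0 -0.042 -1; 0 2.7 0 0 0 -0.042 -1; 0 1.5 0 0 0 -0.02 -1; 0 0 0 0 0 0 -1; 0 0 0 0 0 0 -1"
}}

```text
time_s: 16.4
tool_pos: [0.5192, 0.3175, 0.2785]
tcp_rot: [-0.663, 3.061, -0.001]
ft_force: [0.8, -1.2, -1.8]
opening: 0.0237
```

```bash
sed -i 's/,-.063)/,float(sys.argv[4]) if len(sys.argv)>4 else -.063)/' st.py; python3 st.py .5086 .3287 .245 .445
```

```text
t 16.4 tcp [0.5192 0.3175 0.2785] yaw -2.7147 F [ 0.8 -1.2 -1.8] open 0.0237 q [ 0.87  0.23 -0.1   0.01 -1.24 -0.45]
cm [0.531 1.466 3.343] turn [-0.0029  0.0093 -0.0181]
tip [0.5203 0.3177 0.1625] tq [-0.06  0.03 -0.05] F [ 0.84 -1.16 -1.76]
```

{"method": "play_rows", "body": {
  "rows": "0.25 0.7 0.8 -0.002 0.005 -0.01 -1; 0.25 0.7 0.8 -0.001 0.004 -0.008 -1; 0 0 0.6 0 0 0 -1; 0 0 0 0 0 0 -1; 0 0 0 0 0 0 -1"
}}

```text
time_s: 16.82
tool_pos: [0.5075, 0.3273, 0.2525]
tcp_rot: [0.692, -3.061, 0.001]
ft_force: [0.3, 0.5, -0.6]
opening: 0.0233
```

```bash
python3 st.py .5086 .3287 .22 .445
cat > w.py <<'E'
from h import *
import pickle,sys
from plant import manip
n=sys.argv[1]; d=float(sys.argv[2])
s=manip.snapshot("scene"); o=manip.observe(); s["tcp"]=o["tool_pos"]; s["rot"]=o["tcp_rot"]; pickle.dump(s,open(f"scene{n}.pkl","wb"))
M=R.from_rotvec(o["tcp_rot"]).as_matrix(); t=o["tool_pos"]
x0,y0,w,h,k=326,185,44,62,12
V=cv2.resize(s["img"][y0:y0+h,x0:x0+w,::-1],None,fx=k,fy=k,interpolation=cv2.INTER_NEAREST)
def pl(W,col): cv2.polylines(V,[np.round(((proj(s,np.array(W))-[x0,y0]+.5)*k-.5)).astype(np.int32)],True,col,1,cv2.LINE_AA)
for zt,lx,ly in((0,.0024,.012),(.046,.015,.012),(.075,.034,.030)):
    pl([t+M@np.array([sx*lx/2,sy*ly/2,d-zt]) for sx,sy in((-1,-1),(1,-1),(1,1),(-1,1))],(0,255,0))
c,q=np.cos(.445),np.sin(.445)
for lx,ly in((.024,.02),(.08,.07)):
    pl([[.5086+c*sx*lx/2-q*sy*ly/2,.3287+q*sx*lx/2+c*sy*ly/2,.09] for sx,sy in((-1,-1),(1,-1),(1,1),(-1,1))],(255,0,0))
cv2.imwrite(f"pics/w{n}.png",V)
E
python3 w.py 12 .116
```

```text
t 16.8167 tcp [0.5075 0.3273 0.2525] yaw -2.6972 F [ 0.3  0.5 -0.6] open 0.0233 q [ 0.9   0.24 -0.14 -0.   -1.2  -0.45]
cm [-0.171  0.083  3.25 ] turn [ 0.     -0.0031 -0.0006]
tip [0.5072 0.3271 0.1365] tq [ 0.02 -0.06 -0.02] F [ 0.32  0.49 -0.61]
```

View pics/w12.png

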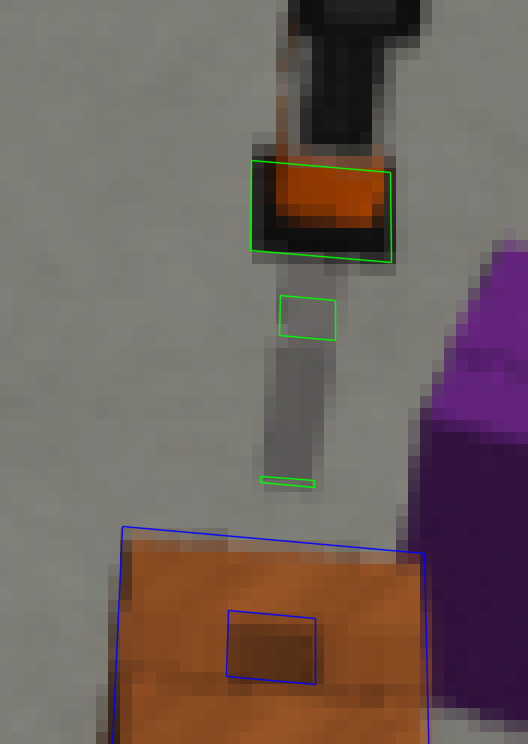

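{"method": "play_rows", "body": {
  "rows": "-0.12 0.04 1 0 -0.003 0 -1; -0.12 0.04 1 0 0 0 -1; 0 0 1 0 0 0 -1; 0 0 0.6 0 0 0 -1; 0 0 0 0 0 0 -1"
}}

```text
time_s: 17.28
tool_pos: [0.5102, 0.3278, 0.213]
tcp_rot: [-0.688, 3.065, 0.001]
ft_force: [-0.5, 0.1, -0.6]
opening: 0.0236
```

```bash
python3 st.py .5097 .3292 .131 .445; python3 w.py 13 .116
```

```text
t 17.2833 tcp [0.5102 0.3278 0.213 ] yaw -2.6998 F [-0.5  0.1 -0.6] open 0.0236 q [ 0.89  0.27 -0.19 -0.   -1.11 -0.45]
cm [-5.000e-03  1.440e-01  8.195e+00] turn [ 0.0004  0.0007 -0.0032]
tip [0.5103 0.3279 0.097 ] tq [-0.03  0.    0.  ] F [-0.46  0.14 -0.55]
```

View pics/w13.png

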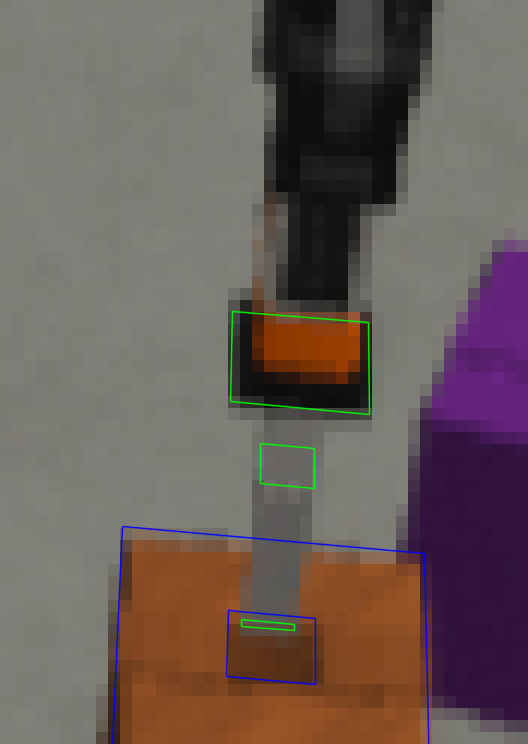

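{"method": "play_rows", "body": {
  "rows": "0 0.1 0.5 0 0 -0.003 -1; 0 0 0.8 0 0 0 -1; 0 0 1 0 0 0 -1; 0 0 1 0 0 0 -1; 0 0 1 0 0 0 -1; 0 0 1 0 0 0 -1"
}}

```text
time_s: 17.83
tool_pos: [0.5112, 0.3301, 0.1584]
tcp_rot: [-0.693, 3.059, 0.005]
ft_force: [0.2, -0.1, -1.4]
opening: 0.0234
```

```bash
python3 st.py .5097 .3292 .131 .445
```

```text
t 17.8333 tcp [0.5112 0.3301 0.1584] yaw -2.696 F [ 0.2 -0.1 -1.4] open 0.0234 q [ 0.89  0.32 -0.26  0.   -0.99 -0.45]
cm [ 0.19  -0.021  2.735] turn [0.0018 0.0058 0.0006]
tip [0.5117 0.3306 0.0424] tq [-0.01  0.04  0.04] F [ 0.16 -0.13 -1.42]
```

{"method": "play_rows", "body": {
  "rows": "0.15 -0.05 0.6 0 0.005 0 -1; 0 0 0.6 0 0 0 -1; 0 0 0.5 0 0 0 -1; 0 0 0.3 0 0 0 -1; 0 0 0.2 0 0 0 -1"
}}

```text
time_s: 18.25
tool_pos: [0.509, 0.3278, 0.131]
tcp_rot: [0.694, -3.06, 0.002]
ft_force: [-11.2, -2.2, 27.6]
opening: 0.0236
```

```bash
python3 st.py .5097 .3292 .131 .445
```

```text
t 18.25 tcp [0.509  0.3278 0.131 ] yaw -2.6958 F [-11.2  -2.2  27.6] open 0.0236 q [ 0.89  0.34 -0.29 -0.   -0.94 -0.45]
cm [-0.126  0.091 -0.002] turn [-0.0003 -0.0042  0.0008]
tip [0.5085 0.3276 0.015 ] tq [-1.23  4.31  0.05] F [-11.18  -2.22  27.62]
```

{"method": "play_rows", "body": {
  "rows": "0 0 0 0 0 0 -1; 0 0 0 0 0 0 -1"
}}

```text
time_s: 18.42
tool_pos: [0.5093, 0.3281, 0.1315]
tcp_rot: [0.694, -3.061, 0.001]
ft_force: [-0.7, 0.7, -1.8]
opening: 0.023
```

```bash
python3 st.py .5097 .3292 .131 .445; python3 w.py 14 .116
```

```text
t 18.4167 tcp [0.5093 0.3281 0.1315] yaw -2.6955 F [-0.7  0.7 -1.8] open 0.023 q [ 0.89  0.34 -0.29 -0.   -0.94 -0.45]
cm [-0.081  0.079  0.048] turn [-0.0002 -0.0032  0.001 ]
tip [0.509  0.328  0.0155] tq [-0.01 -0.04 -0.  ] F [-0.71  0.72 -1.83]
```

View pics/w14.png

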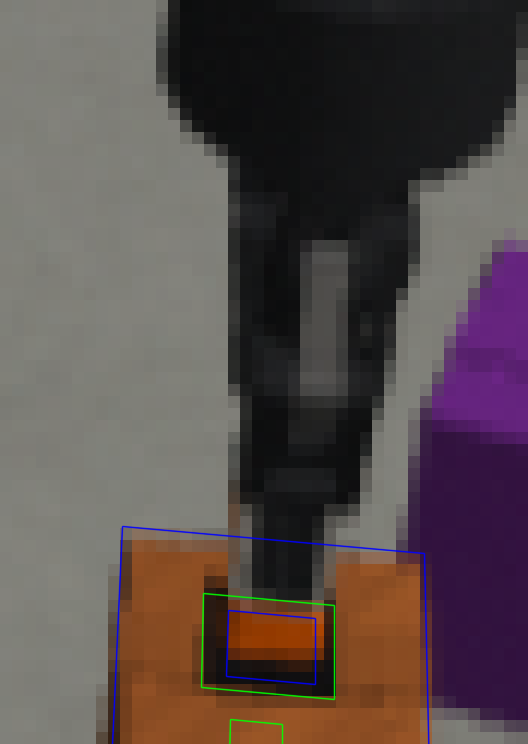

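{"method": "play_rows", "body": {
  "rows": "0 0 0 0 0 0 0; 0 0 0 0 0 0 1; 0 0 0 0 0 0 1; 0 0 0 0 0 0 1; 0 0 0 0 0 0 1; 0 0 0 0 0 0 1; 0 0 0 0 0 0 1"
}}

```text
time_s: 19.05
tool_pos: [0.5103, 0.329, 0.1331]
tcp_rot: [-0.695, 3.064, 0.001]
ft_force: [-0.4, -0.7, -0.1]
opening: 0.0853
```

```bash
python3 st.py .5097 .3292 .131 .445; python3 w.py 15 .116
```

```text
t 19.05 tcp [0.5103 0.329  0.1331] yaw -2.6953 F [-0.4 -0.7 -0.1] open 0.0853 q [ 0.89  0.34 -0.29 -0.   -0.94 -0.45]
cm [0.048 0.048 0.214] turn [0.0009 0.0003 0.0013]
tip [0.5103 0.3291 0.0171] tq [ 0.03  0.02 -0.02] F [-0.42 -0.66 -0.09]
```

View pics/w15.png

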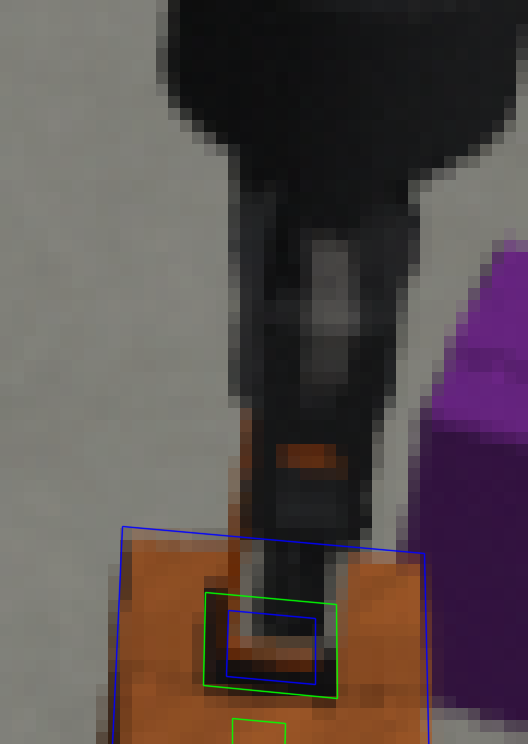

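Released; now straight up and then back clear of everything.

{"method": "play_rows", "body": {
  "rows": "0 0 -1 0 0 0 1; 0 0 -2 0 0 0 1; 0 0 -2.5 0 0 0 1; 0 0 -2.5 0 0 0 1; 0 0 -2.5 0 0 0 1; 0 0 -2 0 0 0 1; 2 2.5 -1 0 0 0 1; 2 2.5 0 0 0 0 1; 2 2.5 0 0 0 0 1; 0 2 0 0 0 0 1; 0 0 0 0 0 0 1; 0 0 0 0 0 0 1"
}}

```text
time_s: 20.1
tool_pos: [0.4125, 0.3894, 0.2842]
tcp_rot: [-0.69, 3.061, 0.007]
ft_force: [-0.5, -0.5, 0.5]
opening: 0.0851
```

```bash
python3 st.py .5097 .3292 .131 .445; python3 pic.py 16 scene 200 150 200 150 4;python3 pic.py 16 top 120 140 190 110 4
```

```text
t 20.1 tcp [0.4125 0.3894 0.2842] yaw -2.698 F [-0.5 -0.5  0.5] open 0.0851 q [ 1.1   0.16 -0.17  0.   -1.24 -0.66]
cm [-6.122 -9.653 15.321] turn [ 0.0032  0.0047 -0.0014]
tip [0.4129 0.3899 0.1682] tq [-0.02 -0.03  0.03] F [-0.48 -0.55  0.48]
[0.4129 0.3894 0.2842] [ 0.2  0.8 -0.7]
[0.4133 0.3889 0.2838] [-0.5 -0.6 -1.4]
```

View pics/scene16.png

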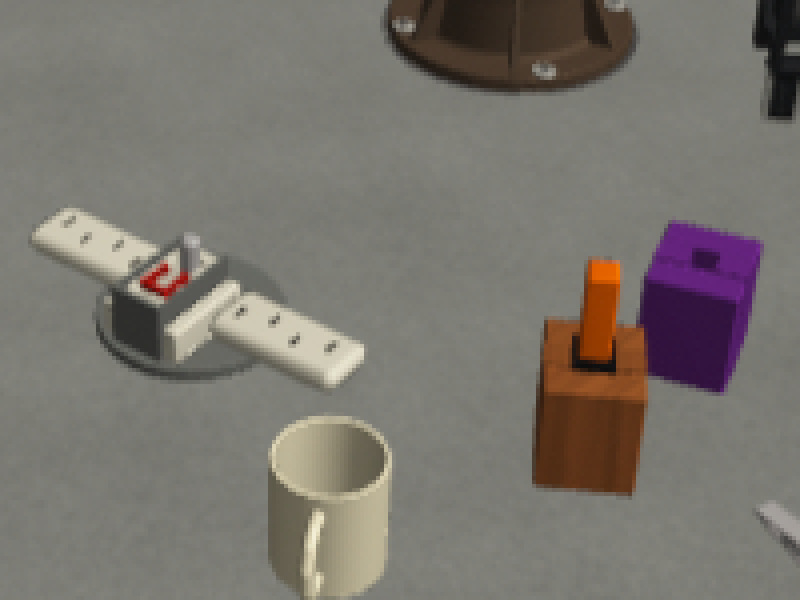

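View pics/top16.png

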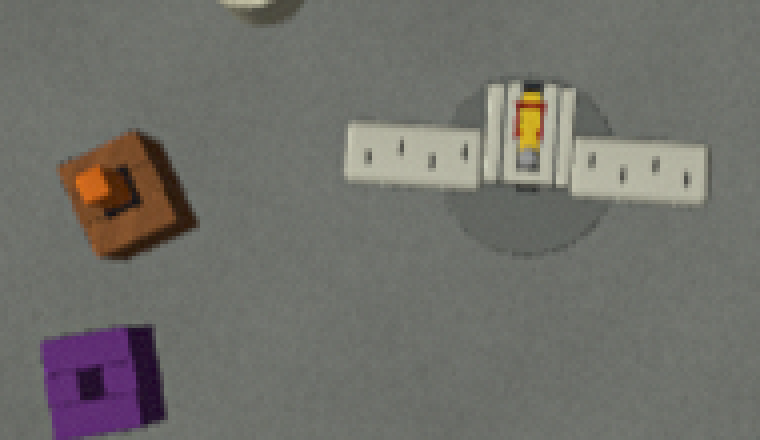

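Run:
```python
import pickle,numpy as np
for n in("scene","top"):
    for i in (0,16):
        I=pickle.load(open(f"{n}{i}.pkl","rb"))["img"].astype(int)
        x0,x1=(330,365) if n=="scene" else (130,165)
        A=I[200:260,x0:x1] if n=="scene" else I[170:210,x0:x1]
        w=np.clip((A[...,0]-A[...,2]-90)/60,0,1)*(A[...,0]>140); y,x=np.mgrid[:A.shape[0],:A.shape[1]]
        print(n,i,w.sum().round(1),(w*x).sum()/w.sum()+x0,(w*y).sum()/w.sum(), "col profile", [round(float(v),1) for v in w.sum(1)[10:40]])
```

```text
scene 0 188.8 351.2331862312445 27.69646954986761 col profile [0.0, 0.0, 0.0, 0.0, 0.0, 6.9, 8.0, 8.0, 8.0, 8.0, 8.0, 7.6, 7.8, 7.5, 6.9, 6.9, 6.8, 6.8, 6.8, 6.8, 7.2, 7.2, 8.0, 7.0, 6.8, 7.9, 7.4, 6.6, 5.7, 0.0]
scene 16 198.6 350.3992784629583 28.527309338031717 col profile [0.0, 0.0, 0.0, 0.0, 0.0, 5.1, 7.8, 8.0, 8.0, 8.0, 8.0, 6.9, 7.8, 7.8, 7.5, 7.2, 7.0, 6.9, 6.8, 6.8, 6.9, 6.8, 8.5, 8.2, 8.3, 8.2, 8.4, 7.7, 6.6, 0.0]
top 0 52.2 142.0743458838545 16.4550095724314 col profile [0.0, 0.0, 1.0, 4.2, 6.3, 7.6, 7.4, 7.9, 7.0, 6.0, 4.0, 0.7, 0.0, 0.0, 0.0, 0.0, 0.0, 0.0, 0.0, 0.0, 0.0, 0.1, 0.0, 0.0, 0.0, 0.0, 0.0, 0.0, 0.0, 0.0]
top 16 52.4 142.42021614748887 15.732994278448825 col profile [0.0, 1.1, 3.1, 5.8, 7.0, 7.0, 8.0, 7.4, 7.0, 4.4, 1.7, 0.0, 0.0, 0.0, 0.0, 0.0, 0.0, 0.0, 0.0, 0.0, 0.0, 0.1, 0.0, 0.0, 0.0, 0.0, 0.0, 0.0, 0.0, 0.0]
```

```bash
python3 -c "
from plant import manip
o=manip.observe();print(o['time_s'],o['ft_force'].round(1));print(manip.sign_off())"
```

```text
20.2 [-0.5 -0.6 -1.4]
the job is handed in; nothing more can be done
None
```

The clip is off the post and lying on the ledges, the wedge is back in its brown block, and I handed the job in at 20.2 s. No verdict was reported.

**What I did:**
- I took the small upright wedge and slid its blade between the post and the back of the clip until it stopped. The tip was then about 31 mm below the ledges, inside the 29 to 43 mm range for the pad.
- Vertical force jumped from about 6 to 20 N when it stopped. Two further gentle presses produced no downward movement, so I took it as seated.
- I relieved the downward load and eased the clip outward about 20 mm. I then lifted the blade out, put the wedge back, opened the gripper and moved clear.

**Last checks:**
- **Clip:** both cameras show it flat on the ledges and clear of the post. I reckon its mouth is about 20 mm from the post's axis, against the 11 mm needed. That comes from the wedge position and known sizes, not a direct measurement.
- **Wedge:** the flange sits on the block. The handle shows in the same place as at the start to within 1 pixel (about 3 mm), which fits its play in the slot.
- **Mug, jar and bottle:** I never touched them, though I did not compare their positions before and after.

**What disagreed or ran high:**
- The highest reading on the unit was 19.7 N vertical with 9 N sideways, at the end of a step. Forces were only read at the end of each move call.
- The flange met the wooden block at about 28 N for a moment. That is the block, not the pad, clip or unit, and it relaxed at once.
- The two cameras disagreed on the post's position by up to about 5 mm sideways. I checked the scene camera's calibration against the held wedge, then confirmed the gap by feel on the way down.

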